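# File two tile sample strips on a sloping rack

### The job

File the two tile sample strips on the sloping rack: first the long one flat on the board, slid down the slope and pressed gently but firmly home so that its whole long edge lies against the backstop, and only then the short one flat on top of it, pressed home against the backstop in the same way. Neither strip may stick out past the ends of the board; never ram the backstop, let go of everything at the end, and leave the two knobs and the small mould block where they are.

Things in the scene. Friction and masses are not known exactly. Their poses are not given: they have to be found in the camera images.
- strip_long: flat stiff strip of glazed sample tiles on a thin backer, 44 x 196 x 7.5 mm, about 0.1 kg, lying face up on the bench to the left; the longer of the two. Origin: centre of its underside; x across its 44 mm width, y along its length, z up out of the tile face. Its two ends are alike.
- strip_short: the same kind of strip but shorter, 44 x 164 x 7.5 mm, about 0.09 kg; may lie to the left or right of the long one. Origin: centre of its underside; x across its 44 mm width, y along its length, z up. Laid down up-slope of the long strip it leans over that strip's 7.5 mm edge, tilted, until it is slid on.
- rack: fixed wooden sample rack: a plywood board 240 mm wide, 140 mm long, falling 20 degrees away from the robot to a backstop at its low far end; its upper edge, nearest the robot, is 70 mm above the bench; open at both ends and the top. Origin: on the bench under its middle; x horizontal toward the backstop, y along its width, z up.
- backstop: backstop of the rack, fixed. Origin: on the board at the backstop's foot, mid-width, 22 mm above the bench; x down the slope, square into the backstop (board: x -140 to 0 mm); y along it; z square off the board. Rigid bar 34 mm high, 12 thick. A strip at home has its centre at x -22 mm; it may not slide by itself: push each until it bears on the bar, 3 to 15 N for a moment.
- knob_large: bystander: marbled round knob, 44 mm across, 24 mm high, origin at the centre of its underside, z up
- knob_small: bystander: marbled round knob, 38 mm across, 21 mm high, origin at the centre of its underside, z up
- small_block: bystander: white mould block with a bored hole, 36 x 50 x 34 mm, origin at the centre of its underside, z up
Not all that is in view belongs to the job. What is shaped like the strip_short but blue is not meant.

How it is judged:
By the outcome, as a careful person would: the job done as asked, in the order asked, and still so for the second after the job is handed in, with the robot touching nothing.
It also fails if it takes over 72 s, if anything falls off the work surface, if the arm or the gripper's body presses on something with over 40 N, if the wrist force passes 120 N, or if a joint passes its speed limit or range.

### The arm

A 6-joint arm with a two-finger parallel gripper is mounted at the origin on a cart in front of the work surface, level with it; the furniture and walls round the work are solid. World frame = base frame: x ahead of the robot, y to its left, z up, the work surface at z = 0. Lengths are in m, angles in rad, forces in N, time in s.
With the tool pointing down it reaches from about 0.35 to 0.775 m from the base axis. Payload 7.3 kg.
Tool frame: the origin (TCP) lies midway between the tips of the shut fingers; the grasp point (between the pads) lies 19 mm behind it (robot.grasp_offset is the z of the grasp point in the tool frame, in m); z points along the fingers, y is the direction in which the jaws open and shut (so a half turn about z gives the same grasp; the last joint's range is limited). The gripper opens to 92 mm and grips with 3 to 60 N. Pads are 19 mm wide; open, the fingers measure 130 mm over their backs; the gripper's body (75 mm by 190 mm) begins 47 mm behind the grasp point.
Start: joints at [1, 0.342, 1.524, -0, 1.275, -0.146], TCP at [0.216, 0.478, 0.227] pointing down, gripper open.
Joint ranges: [-2.53, 2.53], [-0.77, 2.02], [0.04, 2.7], [-1, 4.14], [0.28, 2.66], [-3.11, 3.11]. Speed limits (rad/s): [2.57, 2.57, 3.14, 3.14, 3.14, 3.14].

### API

Orientations are given as [roll, pitch, yaw] about the fixed x, y, z axes, in that order (R = Rz(yaw) Ry(pitch) Rx(roll)).
In Python, from cell import observe, imaging, workorder, robot gives the robot as it stands. The module is installed in compiled form; this text tells all that it offers.
- The arm moves only by the tool send_rows, never from a script. Its argument "series" is a list of rows, each a list of 7 numbers: the shift along the tool's x, y, z in m, then the turn, a rotation vector about the tool's x, y, z in rad, then the closure, from 0 (fully open) to 1 (shut). A call has 1 to 5 rows; each row shifts and turns the commanded pose from where the row before left it, along the tool's axes as they then stand; what a row does not reach is not made up. A row lasts 1/12 s, in which the tool goes at most 41.7 mm and 7.16 degrees, less where a joint would pass 70% of its speed; a pose out of reach is approached as far as the arm can. A call is refused whole if a number of a shift passes 0.0417 or a number of a turn 0.125, either way. A call with a gripper value outside its range is refused whole. The fingers move at their own pace and stop on an object; "newtons" is the grip in N (left out, the last holds). Time passes only in rows, so rows that do not move let the fingers close. It gives the time, the measured TCP pose, the force and the opening at its end, in the units of the state.
- observe(): the state, without advancing time (a new reading comes with each control period).
- imaging.read_camera(name): name is "side" or "top" or "wrist"; returns a dict with "color" (480x640x3 uint8, red, green, blue), "range_z" (480x640 float32, m along the optical axis (not along the pixel's ray), 0 where there is no reading), "vfov" (degrees; the focal length in pixels is half the picture's height over the tangent of half this angle, whatever the lens; pixels are square), "cx", "cy" (the principal point, pixels), "T" (4x4, takes a point from camera to world coordinates). Camera axes: x right, y down, z forward; pixel columns grow to the right and rows downward; lengths in m; the calibration is good to about 2 mm. A picture is of the moment at which its call begins.
- workorder.hand_in(): hands the job in, once; it reports no verdict.
The state is a dict: "time": time; "qpos": joint angles; "qvel": joint speeds; "joint_efforts": joint torques, N m; "tool_pos": TCP position; "tool_rot": TCP orientation; "contact_force": force on the tool from outside, world axes, zero at the start; "torque": the same for the moment, N m; "opening": finger opening in m.
Only numpy, scipy, OpenCV 4.12 (cv2) and the standard library are available. Lean on these libraries where they do the work, as an engineer would, in place of code of your own. Each camera call takes 0.05 s, during which the arm holds its last target.

## Working session

There is one attempt and no reset: what is moved stays moved. The work goes in short steps, Python scripts to look and compute and a tool call to move; the robot and the scene stay as the last step left them, time stands still between calls to the robot, and variables do not carry over. Pictures are saved under pics/ and viewed, and the job is handed in when it is done.

Besides the shell and the picture viewer there is one more tool, called after "Request:" by a JSON object that holds its "api" and its "payload". send_rows: Moves the arm, as the interface text tells. Its arguments: {"type":"object","properties":{"series":{"type":"array","items":{"type":"array","items":{"type":"number"}}},"newtons":{"type":"number"}},"required":["series"]}

```bash
mkdir -p pics; ls
python3 - <<'E'
from cell import observe, imaging, workorder, robot
import cv2,numpy as np
s=observe()
for k,v in s.items(): print(k,np.round(v,4).tolist())
print([a for a in dir(robot) if a[0]!='_'])
print(robot.grasp_offset)
for n in ["side","top","wrist"]:
    d=imaging.read_camera(n); cv2.imwrite(f"pics/{n}0.png",d["color"][:,:,::-1])
    np.savez(f"{n}0.npz",**d)
    print(n,d["vfov"],d["cx"],d["cy"]);print(np.round(d["T"],4))
E
```

```text
pics
time 0.0
qpos [1.0, 0.3427, 1.525, 0.0, 1.2754, -0.146]
qvel [-0.0003, 0.0007, 0.0013, 0.001, 0.0007, 0.0]
joint_efforts [-0.0001, -43.1224, -24.4217, 0.0716, 0.0558, -0.0001]
tool_pos [0.2161, 0.478, 0.226]
tool_rot [-3.1401, -0.0002, 2.7168]
contact_force [-0.0071, 0.3235, 0.4231]
torque [-0.0662, -0.006, -0.0675]
opening 0.0918
['IKError', 'grasp_offset']
-0.0188
side 56.56709048938046 323.44784494534656 234.35280886496128
[[-0.9775 -0.1386  0.1591  0.2766]
 [-0.2107  0.5979 -0.7734  1.1034]
 [ 0.012  -0.7895 -0.6137  0.953 ]
 [ 0.      0.      0.      1.    ]]
top 45.45882904481745 314.1637182144311 245.66326890890986
[[-2.8000e-03 -9.9540e-01  9.5800e-02  3.7770e-01]
 [-1.0000e+00  3.2000e-03  3.6000e-03 -1.3000e-03]
 [-3.9000e-03 -9.5700e-02 -9.9540e-01  1.4981e+00]
 [ 0.0000e+00  0.0000e+00  0.0000e+00  1.0000e+00]]
wrist 71.41811152988582 323.27556952969417 234.8554653700793
[[ 0.4118  0.8774  0.246   0.1505]
 [ 0.9113 -0.396  -0.1131  0.5083]
 [-0.0018  0.2707 -0.9627  0.3851]
 [ 0.      0.      0.      1.    ]]
```

View pics/top0.png

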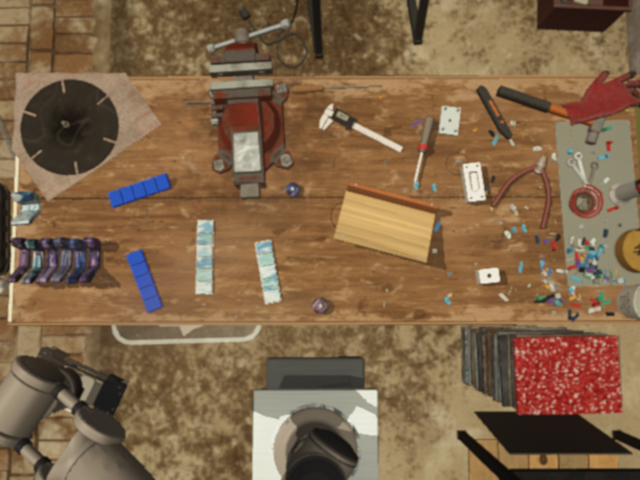

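View pics/side0.png

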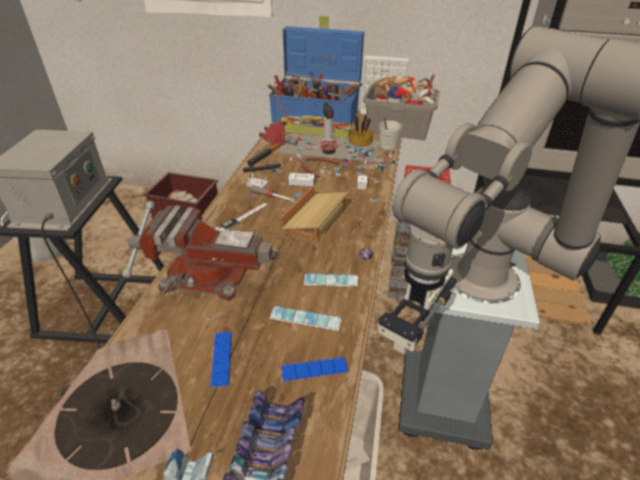

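View pics/wrist0.png

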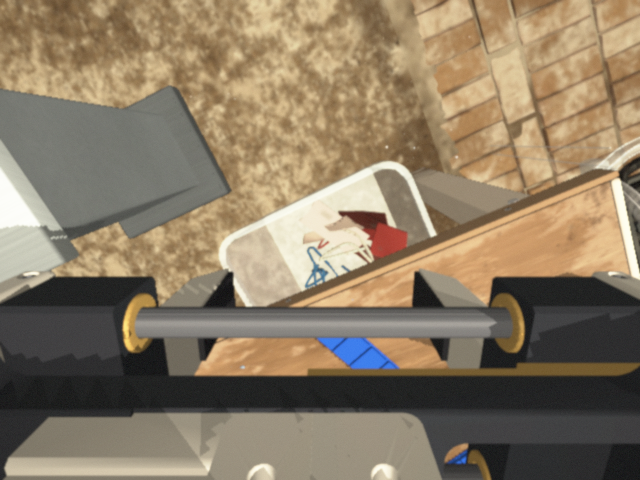

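Candidates for the strips (top view): teal strip at (205,257), ~74 px long; teal strip at (267,271), ~63 px long; blue decoys at (144,281) and (140,190). By description the long one should be (205,257) and the short one (267,271). I'll check this in a close crop and with measurements.

```bash
cat > h.py <<'E'
import numpy as np,cv2
def f_of(d): return 240/np.tan(np.radians(float(d["vfov"]))/2)
def ray(d,px):
    px=np.atleast_2d(px).astype(float);f=f_of(d)
    v=np.c_[(px[:,0]-d["cx"])/f,(px[:,1]-d["cy"])/f,np.ones(len(px))]
    return d["T"][:3,3],v@d["T"][:3,:3].T
def on_z(d,px,z):
    o,v=ray(d,px); return o+v*((z-o[2])/v[:,2:3])
def proj(d,P):
    P=np.atleast_2d(P);c=(P-d["T"][:3,3])@d["T"][:3,:3];f=f_of(d)
    return np.c_[c[:,0]/c[:,2]*f+d["cx"],c[:,1]/c[:,2]*f+d["cy"]]
def cloud(d):
    f=f_of(d);v,u=np.mgrid[:480,:640];z=d["range_z"]
    c=np.stack([(u-d["cx"])/f*z,(v-d["cy"])/f*z,z],-1)
    return c@d["T"][:3,:3].T+d["T"][:3,3]
def rect(P):
    (c,(w,h),a)=cv2.minAreaRect((P[:,:2]*1000).astype(np.float32))
    if w<h: w,h,a=h,w,a+90
    return np.round(c,1),round(w,1),round(h,1),round((a+90)%180-90,2)
E
python3 - <<'E'
from h import *
for n in ["top","side"]:
    d=dict(np.load(n+"0.npz")); im=d["color"]
    hsv=cv2.cvtColor(im,cv2.COLOR_RGB2HSV)
    roi=(slice(200,320),slice(120,310)) if n=="top" else (slice(255,340),slice(250,370))
    m=np.zeros((480,640),np.uint8)
    hh,ss,vv=[hsv[...,i].astype(int) for i in range(3)]
    t=((im[...,2].astype(int)>im[...,0]+5)&(im[...,1].astype(int)>110)).astype(np.uint8)
    m[roi]=t[roi]; m=cv2.morphologyEx(m,cv2.MORPH_CLOSE,np.ones((3,3)))
    cs,_=cv2.findContours(m,0,2)
    for c in cs:
        if cv2.contourArea(c)<200: continue
        c=c[:,0]; print(n,c.mean(0),rect(on_z(d,c,0.0075)))
    cv2.imwrite(f"pics/m_{n}.png",m*255)
d=dict(np.load("top0.npz"))["color"]
a=cv2.resize(d[170:330,110:500][:,:,::-1],None,fx=2,fy=2,interpolation=cv2.INTER_CUBIC)
cv2.imwrite("pics/crop0.png",a)
d=dict(np.load("top0.npz"));P=cloud(d)
# rack plane
Q=P[205:250,350:425].reshape(-1,3);Q=Q[Q[:,2]>0]
c=Q.mean(0);u,s,vt=np.linalg.svd(Q-c);print("plane n",vt[2],"c",c,s,"tilt",np.degrees(np.arccos(abs(vt[2,2]))), "az",np.degrees(np.arctan2(vt[2,1],vt[2,0])))
E
```

```text
top [263.76470588 252.91176471] (array([502.2, 133.4]), 60.4, 38.6, 9.31)
top [204.         232.56756757] (array([556.7, 290.1]), 55.6, 36.8, 0.82)
side [301.17460317 316.36507937] (array([502.1, 290.5]), 167.8, 43.1, -1.18)
side [329.32432432 279.45945946] (array([462.7, 126.4]), 137.9, 40.7, 10.54)
plane n [-0.96382434  0.05349363 -0.26111506] c [ 0.56549987 -0.18312374  0.04829747] [4.14284437 3.07114184 1.83135841] tilt 74.86376403447235 az 176.82326120544823
```

View pics/crop0.png

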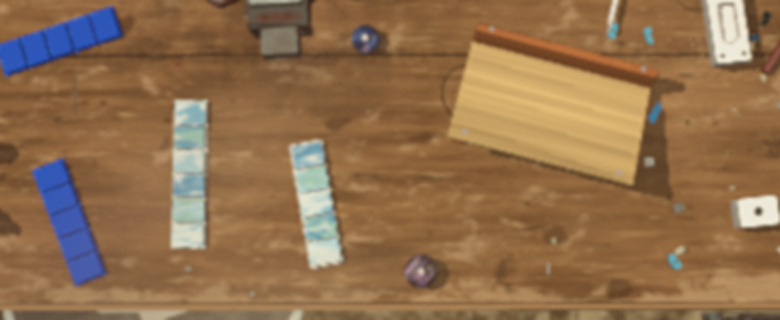

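The crop confirms it: the teal strip with 6 tiles at (205,257) is the long one, and the teal strip with 5 tiles at (267,271) is the short one. The blue ones are decoys. Next I'll improve the mask and find the rack.

Run:
```python
from h import *
for n in ["top","side"]:
    d=dict(np.load(n+"0.npz")); im=d["color"].astype(int)
    t=((im[...,2]>im[...,0]-35)&(im[...,1]>120)).astype(np.uint8)
    roi=(slice(200,320),slice(180,310)) if n=="top" else (slice(255,340),slice(260,370))
    m=np.zeros((480,640),np.uint8);m[roi]=t[roi]; m=cv2.morphologyEx(m,cv2.MORPH_OPEN,np.ones((3,3)))
    cs,_=cv2.findContours(m,0,2)
    for c in cs:
        if cv2.contourArea(c)<200: continue
        c=c[:,0]; print(n,c.mean(0),rect(on_z(d,c,0.0075)))
    cv2.imwrite(f"pics/m2_{n}.png",m*255)
d=dict(np.load("top0.npz"));P=cloud(d)
print(np.round(P[200:260:10,345:435:20,2],3))
print("bench z",np.round(P[280:300:5,230:260:10,2],3), "zero frac",(d["range_z"]==0).mean())
# rack board mask: yellowish bright
im=d["color"].astype(int);m=np.zeros((480,640),np.uint8)
hsv=cv2.cvtColor(d["color"],cv2.COLOR_RGB2HSV)
print(d["color"][225,380],d["color"][265,380],d["color"][196,390])
t=(im[...,0]>170)&(im[...,1]>130)
m[180:275,325:450]=t[180:275,325:450]; m=cv2.morphologyEx(m,cv2.MORPH_OPEN,np.ones((3,3)))
cs,_=cv2.findContours(m,0,2);c=max(cs,key=cv2.contourArea)
print("board quad px",cv2.approxPolyDP(cv2.convexHull(c),4,True)[:,0].tolist())
a=d["color"][:,:,::-1].copy();cv2.drawContours(a,[c],-1,(0,0,255),1);
cv2.imwrite("pics/rack1.png",cv2.resize(a[170:290,310:470],None,fx=4,fy=4,interpolation=cv2.INTER_NEAREST))
```

```text
top [268.10909091 269.56363636] (array([454.9, 125.3]), 161.2, 44.4, 10.2)
top [202.62162162 253.75675676] (array([494.2, 291. ]), 191.2, 43.9, -0.33)
side [305.37931034 317.37931034] (array([492.3, 291.8]), 195.9, 50.3, 0.04)
side [331.81481481 279.        ] (array([454. , 124.9]), 162.9, 52.2, 9.54)
[[ 0.031  0.021  0.036  0.045 -0.001]
 [ 0.042  0.029  0.036  0.03   0.029]
 [ 0.048  0.05   0.041  0.035  0.029]
 [ 0.059  0.052  0.05   0.044  0.041]
 [ 0.066  0.065  0.057  0.049  0.046]
 [-0.006 -0.002  0.066  0.064  0.058]]
bench z [[ 0.009 -0.     0.002]
 [ 0.001  0.005 -0.004]
 [-0.003  0.002  0.002]
 [ 0.001 -0.001 -0.005]] zero frac 0.0038020833333333335
[218 178 112] [160 120  78] [147  87  47]
board quad px [[345, 192], [433, 214], [425, 260], [334, 237]]
```

View pics/rack1.png

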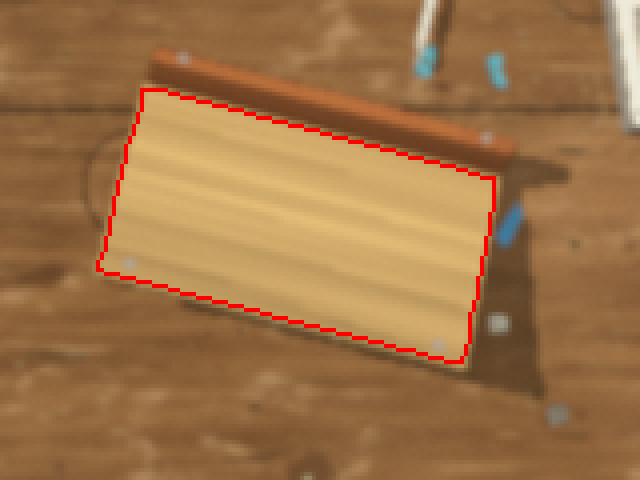

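Run:
```python
from h import *
d=dict(np.load("top0.npz"))
# pixel edge: contour pixel centres lie ~0.5px inside
q=np.array([[345,192],[433.5,214],[425.5,260.5],[334,237.]]);c0=q.mean(0);q=q+np.sign(q-c0)*0.4
W=np.vstack([on_z(d,q[:2],0.022),on_z(d,q[2:],0.070)])
print(np.round(W,4))
L=.14*np.cos(np.radians(20))
# rack frame about mid: foot at x=+L (relative to upper edge 0)
M=np.array([[L,.12],[L,-.12],[0,-.12],[0,.12]])
mc=M.mean(0);wc=W[:,:2].mean(0)
H=(M-mc).T@(W[:,:2]-wc);u,s,vt=np.linalg.svd(H);R=(u@vt).T
t=wc-R@mc
print("yaw",np.degrees(np.arctan2(R[1,0],R[0,0])),"foot xy",R@[L,0]+t,"upper mid",t)
print("res mm",np.round(((M@R.T+t)-W[:,:2])*1000,1))
# depth check of plane
P=cloud(d);m=np.zeros((480,640),np.uint8);cv2.fillConvexPoly(m,np.round(c0+(q-c0)*.85).astype(int),1)
Q=P[m>0];A=np.c_[Q[:,:2],np.ones(len(Q))]
w=np.ones(len(Q),bool)
for _ in range(5):
    k=np.linalg.lstsq(A[w],Q[w,2],rcond=None)[0];w=abs(A@k-Q[:,2])<.01
g=k[:2];print("depth tilt",np.degrees(np.arctan(np.hypot(*g))),"az",np.degrees(np.arctan2(-g[1],-g[0])),"z at foot, upper",np.r_[R@[L,0]+t,1]@k,np.r_[t,1]@k)
for px,r in [((320,306),.024),((293,189),.021),((488,276),.034)]: print(px,on_z(d,[px],r))
```

```text
[[ 0.6613 -0.0759  0.022 ]
 [ 0.6025 -0.3076  0.022 ]
 [ 0.476  -0.275   0.07  ]
 [ 0.5358 -0.045   0.07  ]]
yaw -14.346682599805892 foot xy [ 0.63261978 -0.19215353] upper mid [ 0.50516553 -0.15955524]
res mm [[ 1.   0. ]
 [ 0.4 -0.8]
 [-0.6 -0.9]
 [-0.9  1.7]]
depth tilt 20.051423530752135 az -15.645903628564481 z at foot, upper 0.02144718701136547 0.06945142200963675
(320, 306) [[ 0.36438416 -0.01051534  0.024     ]]
(293, 189) [[0.66887476 0.0589214  0.021     ]]
(488, 276) [[ 0.43939927 -0.43933878  0.034     ]]
```

```bash
cat > plan.py <<'E'
from h import *
from scipy.spatial.transform import Rotation as Ro, Slerp
from cell import observe
YAW=np.radians(-14.35); FOOT=np.array([.6326,-.1922,.022]); t20=np.radians(20)
RB=Ro.from_euler('z',YAW).as_matrix()@Ro.from_euler('y',t20).as_matrix()  # backstop frame: x down slope, z off board
def board(x,y,z): return FOOT+RB@np.array([x,y,z])
def tool_down(az_y): # tool z down, tool y at azimuth (deg)
    a=np.radians(az_y);z=np.array([0,0,-1.]);y=np.array([np.cos(a),np.sin(a),0]);return np.c_[np.cross(y,z),y,z]
def tool_board(along,s=1): # 'x': jaws down slope; 'y': jaws along the bar
    z=-RB[:,2];y=s*RB[:,0 if along=='x' else 1];return np.c_[np.cross(y,z),y,z]
def cur():
    s=observe();return np.array(s['tool_pos']),Ro.from_euler('xyz',s['tool_rot']).as_matrix(),s
def show():
    p,R,s=cur();b=RB.T@(p-FOOT)
    print("t",round(s['time'],2),"p",np.round(p,4),"board mm",np.round(b*1000,1),"Fb",np.round(RB.T@np.array(s['contact_force']),1),"F",np.round(s['contact_force'],1),"open",round(s['opening'],4),"q",np.round(s['qpos'],2))
def go(p1,R1,clos,n=None,start=None):
    p0,R0,s=cur()
    if start: p0,R0=start
    p1=np.array(p1);w=Ro.from_matrix(R0.T@R1).as_rotvec()
    if n is None: n=int(max(1,np.ceil(np.linalg.norm(p1-p0)/.036),np.ceil(np.linalg.norm(w)/.115)))
    rows=[];P,R=p0,R0
    for i in range(1,n+1):
        Pn=p0+(p1-p0)*i/n;Rn=R0@Ro.from_rotvec(w*i/n).as_matrix()
        d=R.T@(Pn-P);rv=Ro.from_matrix(R.T@Rn).as_rotvec()
        rows.append([round(float(v),4) for v in d]+[round(float(v),4) for v in rv]+[clos]);P,R=Pn,Rn
    for i in range(0,n,5): print(str(rows[i:i+5]).replace(' ',''))
    return p1,R1
E
python3 - <<'E'
from plan import *
show()
R=tool_down(89.7)
a=go([.494,.291,.09],R,0)
print('--');go([.494,.291,.003],R,0,3,a)
E
```

```text
t 0.15 p [0.2162 0.4781 0.2262] board mm [-605.1  546.2   -2.9] Fb [-0.3 -0.4 -0.6] F [-0.6 -0.2 -0.4] open 0.0916 q [ 1.    0.34  1.52  0.    1.28 -0.15]
[[-0.03,-0.0051,0.0124,-0.0001,-0.0,-0.0381,0],[-0.0298,-0.0062,0.0124,-0.0001,-0.0,-0.0381,0],[-0.0295,-0.0074,0.0124,-0.0001,-0.0,-0.0381,0],[-0.0292,-0.0085,0.0124,-0.0001,-0.0,-0.0381,0],[-0.0289,-0.0096,0.0124,-0.0001,-0.0,-0.0381,0]]
[[-0.0285,-0.0107,0.0124,-0.0001,-0.0,-0.0381,0],[-0.0281,-0.0118,0.0124,-0.0001,-0.0,-0.0381,0],[-0.0276,-0.0128,0.0124,-0.0001,-0.0,-0.0381,0],[-0.0271,-0.0139,0.0124,-0.0001,-0.0,-0.0381,0],[-0.0266,-0.0149,0.0124,-0.0001,-0.0,-0.0381,0]]
[[-0.026,-0.0159,0.0124,-0.0001,-0.0,-0.0381,0]]
--
[[0.0,0.0,0.029,0.0,0.0,0.0,0],[0.0,0.0,0.029,0.0,0.0,0.0,0],[0.0,0.0,0.029,0.0,0.0,0.0,0]]
```

Request:
{"api": "send_rows", "payload": {"series": [[-0.03,-0.0051,0.0124,0,0,-0.0381,0],[-0.0298,-0.0062,0.0124,0,0,-0.0381,0],[-0.0295,-0.0074,0.0124,0,0,-0.0381,0],[-0.0292,-0.0085,0.0124,0,0,-0.0381,0],[-0.0289,-0.0096,0.0124,0,0,-0.0381,0]]}}

```text
time: 0.57
tool_pos: [0.3433, 0.3923, 0.164]
tool_rot: [-3.141, -0.0, 2.91]
contact_force: [0.3, 1.0, -0.0]
opening: 0.0921
```

Request:
{"api": "send_rows", "payload": {"series": [[-0.0285,-0.0107,0.0124,0,0,-0.0381,0],[-0.0281,-0.0118,0.0124,0,0,-0.0381,0],[-0.0276,-0.0128,0.0124,0,0,-0.0381,0],[-0.0271,-0.0139,0.0124,0,0,-0.0381,0],[-0.0266,-0.0149,0.0124,0,0,-0.0381,0]]}}

```text
time: 0.98
tool_pos: [0.4698, 0.3071, 0.1019]
tool_rot: [-3.141, -0.0, 3.1]
contact_force: [0.3, 0.8, -0.5]
opening: 0.0918
```

Request:
{"api": "send_rows", "payload": {"series": [[-0.026,-0.0159,0.0124,0,0,-0.0381,0],[0,0,0,0,0,0,0],[0,0,0,0,0,0,0]]}}

```text
time: 1.23
tool_pos: [0.4944, 0.2899, 0.0891]
tool_rot: [-3.141, -0.002, 3.133]
contact_force: [0.6, -0.0, -0.1]
opening: 0.0918
```

Run:
```python
from plan import *
from cell import imaging
d=imaging.read_camera("wrist");np.savez("w1.npz",**d);cv2.imwrite("pics/w1.png",d["color"][:,:,::-1])
show()
R=tool_down(89.7)
go([.494,.291,.003],R,0,3)
```

```text
t 1.28 p [0.4938 0.2908 0.0898] board mm [-262.1  433.5  -23.2] Fb [-0.8 -0.2 -0.1] F [-0.8  0.   0.2] open 0.0917 q [ 0.4   0.57  1.57  0.    1.01 -1.17]
[[-0.0001,0.0001,0.0289,-0.0001,-0.0005,-0.0008,0],[-0.0001,0.0001,0.0289,-0.0001,-0.0005,-0.0008,0],[-0.0001,0.0001,0.0289,-0.0001,-0.0005,-0.0008,0]]
```

View pics/w1.png

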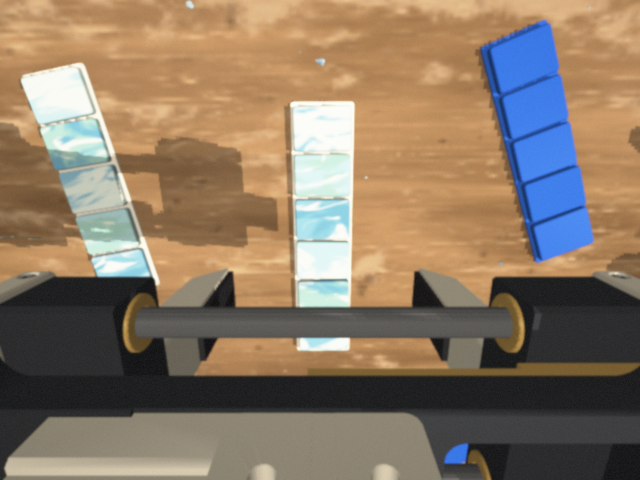

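The wrist view shows the 6-tile long strip centred between the fingers (columns 290–355), with its ends at rows 101 and 350. The short strip is at left and a blue decoy at right.

Run:
```python
from plan import *
d=dict(np.load("w1.npz"))
print(on_z(d,[[291,101],[355,101],[298,350],[349,350]],.0075).round(4).tolist())
print(on_z(d,[[22,77],[82,63],[158,285]],.0075).round(4).tolist())
```

```text
[[0.3959, 0.2689, 0.0075], [0.3963, 0.312, 0.0075], [0.5885, 0.2681, 0.0075], [0.5889, 0.3103, 0.0075]]
[[0.3796, 0.0913, 0.0075], [0.3715, 0.1328, 0.0075], [0.5293, 0.1603, 0.0075]]
```

Request:
{"api": "send_rows", "payload": {"series": [[0,0,0.029,0,0,0,0],[0,0,0.029,0,0,0,0],[0,0,0.02,0,0,0,0],[0,0,0.008,0,0,0,0],[0,0,0,0,0,0,0]], "newtons": 20}}

```text
time: 1.7
tool_pos: [0.4922, 0.2916, 0.0031]
tool_rot: [-3.14, -0.003, 3.137]
contact_force: [-0.6, -0.1, 0.2]
opening: 0.0922
```

Request:
{"api": "send_rows", "payload": {"series": [[0,0,0.0013,0,0,0,0.4],[0,0,0,0,0,0,0.8],[0,0,0,0,0,0,1],[0,0,0,0,0,0,1],[0,0,0,0,0,0,1]], "newtons": 20}}

```text
time: 2.12
tool_pos: [0.4945, 0.2914, 0.0039]
tool_rot: [3.141, 0.001, 3.136]
contact_force: [0.2, -0.1, -0.5]
opening: 0.0628
```

Request:
{"api": "send_rows", "payload": {"series": [[0,0,0,0,0,0,1],[0,0,0,0,0,0,1]]}}

```text
time: 2.28
tool_pos: [0.4942, 0.2912, 0.0033]
tool_rot: [3.141, 0.0, 3.136]
contact_force: [-0.4, 0.5, -0.2]
opening: 0.05
```

Request:
{"api": "send_rows", "payload": {"series": [[0,0,0,0,0,0,1],[0,0,0,0,0,0,1],[0,0,0,0,0,0,1]]}}

```text
time: 2.53
tool_pos: [0.4941, 0.2911, 0.0032]
tool_rot: [3.142, 0.0, 3.136]
contact_force: [0.2, -1.2, 1.3]
opening: 0.0437
```

Request:
{"api": "send_rows", "payload": {"series": [[0,0,-0.01,0,0,0,1],[0,0,-0.03,0,0,0,1],[0,0,-0.04,0,0,0,1],[0,0,-0.04,0,0,0,1],[0,0,0,0,0,0,1]]}}

```text
time: 2.95
tool_pos: [0.498, 0.293, 0.1316]
tool_rot: [3.136, 0.013, 3.136]
contact_force: [1.1, 0.7, -1.0]
opening: 0.0435
```

Run:
```python
from plan import *
from cell import imaging
d=imaging.read_camera("wrist");cv2.imwrite("pics/w2.png",d["color"][:,:,::-1])
show()
p,R,s=cur()
for sg in (1,-1):
    R1=tool_board('x',sg); print(sg,Ro.from_matrix(R.T@R1).as_rotvec())
```

```text
t 3.0 p [0.4965 0.2924 0.1281] board mm [-273.   435.7   13.5] Fb [ 0.8 -0.5 -0.9] F [ 0.3 -0.5 -1.1] open 0.0435 q [ 0.4   0.52  1.53  0.    1.08 -1.17]
1 [0.25801346 0.31924751 1.79503924]
-1 [-0.29867284  0.24138517 -1.30990346]
```

View pics/w2.png

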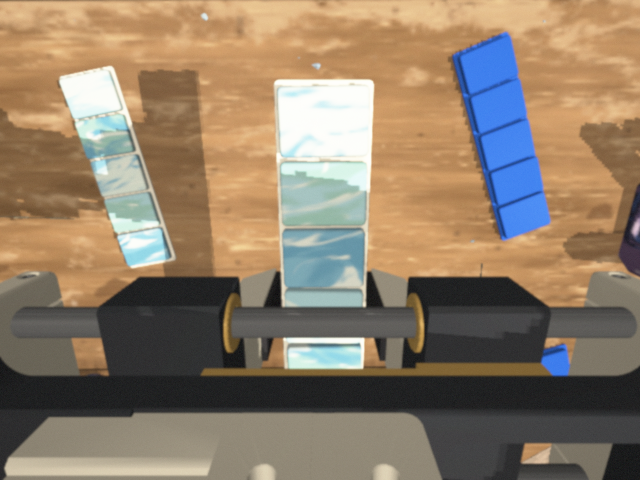

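Run:
```python
from plan import *
R1=tool_board('x',1)
a=go(board(-.065,0,.10),R1,1)
```

```text
[[-0.0066,-0.0281,-0.0006,0.0152,0.0188,0.1056,1],[-0.0095,-0.0272,-0.0004,0.0152,0.0188,0.1056,1],[-0.0124,-0.0261,-0.0002,0.0152,0.0188,0.1056,1],[-0.015,-0.0246,-0.0001,0.0152,0.0188,0.1056,1],[-0.0175,-0.0229,0.0,0.0152,0.0188,0.1056,1]]
[[-0.0199,-0.0209,-0.0,0.0152,0.0188,0.1056,1],[-0.022,-0.0187,-0.0001,0.0152,0.0188,0.1056,1],[-0.0238,-0.0163,-0.0003,0.0152,0.0188,0.1056,1],[-0.0254,-0.0137,-0.0005,0.0152,0.0188,0.1056,1],[-0.0267,-0.011,-0.0008,0.0152,0.0188,0.1056,1]]
[[-0.0277,-0.0081,-0.0012,0.0152,0.0188,0.1056,1],[-0.0283,-0.0052,-0.0016,0.0152,0.0188,0.1056,1],[-0.0287,-0.0022,-0.0021,0.0152,0.0188,0.1056,1],[-0.0287,0.0008,-0.0026,0.0152,0.0188,0.1056,1],[-0.0284,0.0038,-0.0032,0.0152,0.0188,0.1056,1]]
[[-0.0278,0.0067,-0.0038,0.0152,0.0188,0.1056,1],[-0.0269,0.0095,-0.0044,0.0152,0.0188,0.1056,1]]
```

Request:
{"api": "send_rows", "payload": {"series": [[-0.0066,-0.0281,-0.0006,0.0152,0.0188,0.1056,1],[-0.0095,-0.0272,-0.0004,0.0152,0.0188,0.1056,1],[-0.0124,-0.0261,-0.0002,0.0152,0.0188,0.1056,1],[-0.015,-0.0246,-0.0001,0.0152,0.0188,0.1056,1],[-0.0175,-0.0229,0.0,0.0152,0.0188,0.1056,1]]}}

```text
time: 3.42
tool_pos: [0.5256, 0.1495, 0.1255]
tool_rot: [-3.042, -0.072, 2.599]
contact_force: [1.9, 0.4, -0.6]
opening: 0.0434
```

Request:
{"api": "send_rows", "payload": {"series": [[-0.0199,-0.0209,0,0.0152,0.0188,0.1056,1],[-0.022,-0.0187,-0.0001,0.0152,0.0188,0.1056,1],[-0.0238,-0.0163,-0.0003,0.0152,0.0188,0.1056,1],[-0.0254,-0.0137,-0.0005,0.0152,0.0188,0.1056,1],[-0.0267,-0.011,-0.0008,0.0152,0.0188,0.1056,1]]}}

```text
time: 3.83
tool_pos: [0.5582, 0.0089, 0.1285]
tool_rot: [-2.923, -0.082, 2.061]
contact_force: [0.2, 0.0, -1.5]
opening: 0.0435
```

Request:
{"api": "send_rows", "payload": {"series": [[-0.0277,-0.0081,-0.0012,0.0152,0.0188,0.1056,1],[-0.0283,-0.0052,-0.0016,0.0152,0.0188,0.1056,1],[-0.0287,-0.0022,-0.0021,0.0152,0.0188,0.1056,1],[-0.0287,0.0008,-0.0026,0.0152,0.0188,0.1056,1],[-0.0284,0.0038,-0.0032,0.0152,0.0188,0.1056,1]]}}

```text
time: 4.25
tool_pos: [0.5907, -0.1315, 0.1316]
tool_rot: [-2.814, -0.029, 1.527]
contact_force: [1.3, 0.2, -1.0]
opening: 0.0436
```

Request:
{"api": "send_rows", "payload": {"series": [[-0.0278,0.0067,-0.0038,0.0152,0.0188,0.1056,1],[-0.0269,0.0095,-0.0044,0.0152,0.0188,0.1056,1],[0,0,0,0,0,0,1],[0,0,0,0,0,0,1]]}}

```text
time: 4.58
tool_pos: [0.6033, -0.1884, 0.132]
tool_rot: [-2.782, 0.005, 1.318]
contact_force: [-0.1, 0.8, -1.3]
opening: 0.0433
```

Run:
```python
from plan import *
from cell import imaging
for n in ("wrist","top"):
    d=imaging.read_camera(n);np.savez(n+"3.npz",**d);cv2.imwrite(f"pics/{n}3.png",d["color"][:,:,::-1])
show()
p,R,s=cur(); print("rot err",Ro.from_matrix(R.T@tool_board('x',1)).as_rotvec())
a=go(board(-.065,0,.02),tool_board('x',1),1)
```

```text
t 4.68 p [ 0.6035 -0.1858  0.1331] board mm [-66.   -1.   94.2] Fb [ 1.   0.5 -1. ] F [ 0.7  0.4 -1.2] open 0.0437 q [-0.39  0.85  0.94 -0.06  1.71 -0.14]
rot err [-0.01008672  0.00496656 -0.00078984]
[[0.0005,0.0006,0.0247,-0.0034,0.0017,-0.0003,1],[0.0004,0.0005,0.0247,-0.0034,0.0017,-0.0003,1],[0.0004,0.0004,0.0247,-0.0034,0.0017,-0.0003,1]]
```

View pics/wrist3.png

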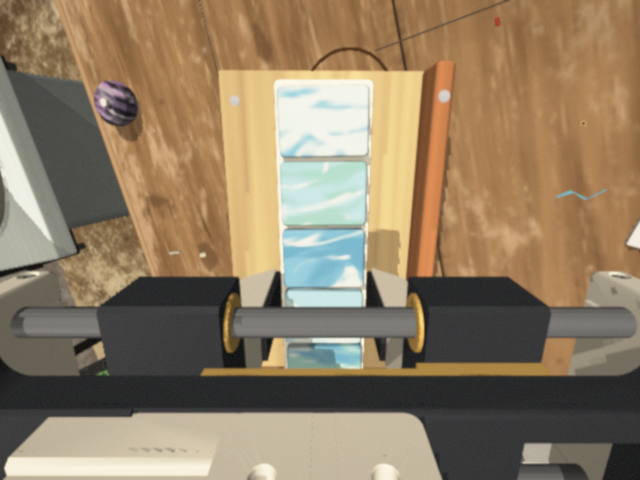

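View pics/top3.png

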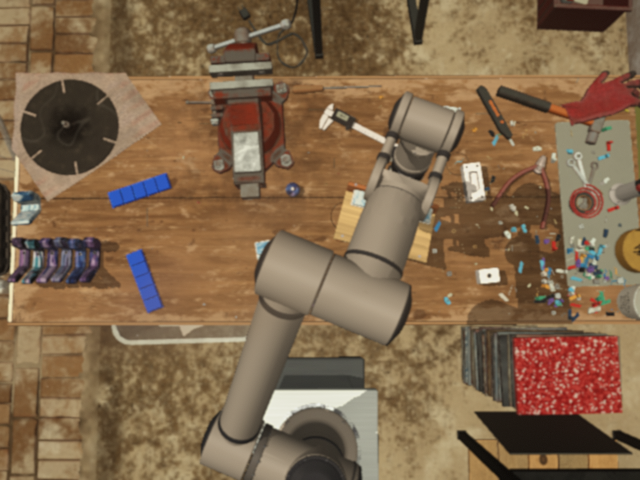

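The wrist view shows the held strip (columns 275–372) parallel to the bar (columns 425–455), with its end just inside the board's end (row 70). I'll check the rack model against this picture while lowering.

Run:
```python
from plan import *
d=dict(np.load("wrist3.npz"))
P=[board(0,.12,0),board(0,.05,0),board(-.14,.12,0),board(-.14,.05,0),board(0,.12,.034),board(.012,.12,.034),board(-.065-.022,.098,0.006),board(-.043,.098,.006)]
print(proj(d,P).round(1).tolist())
```

```text
[[419.0, 63.0], [411.9, 167.3], [214.8, 64.5], [223.6, 168.0], [434.4, 50.3], [455.0, 50.1], [291.8, 97.4], [356.0, 97.0]]
```

Request:
{"api": "send_rows", "payload": {"series": [[0.0005,0.0006,0.0247,-0.0034,0.0017,0,1],[0.0004,0.0005,0.0247,-0.0034,0.0017,0,1],[0.0004,0.0004,0.0187,-0.0034,0.0017,0,1],[0,0,0,0,0,0,1],[0,0,0,0,0,0,1]]}}

```text
time: 5.1
tool_pos: [0.5823, -0.1786, 0.0697]
tool_rot: [-2.793, 0.001, 1.321]
contact_force: [0.3, 0.6, -0.6]
opening: 0.0434
```

Run:
```python
from plan import *
show()
p,R,s=cur(); print("rot err",Ro.from_matrix(R.T@tool_board('x',1)).as_rotvec())
```

```text
t 5.1 p [ 0.5823 -0.1786  0.0697] board mm [-65.3   0.7  27. ] Fb [ 0.3  0.6 -0.5] F [ 0.3  0.6 -0.6] open 0.0434 q [-0.4   0.85  1.11 -0.05  1.52 -0.14]
rot err [ 2.28586674e-05  7.90519231e-04 -4.24227466e-06]
```

Request:
{"api": "send_rows", "payload": {"series": [[0,0,0.01,0,0,0,1],[0,0,0.006,0,0,0,1],[0,0,0.003,0,0,0,1],[0,0,0.001,0,0,0,1],[0,0,0,0,0,0,1]]}}

```text
time: 5.52
tool_pos: [0.5762, -0.1785, 0.0509]
tool_rot: [-2.795, 0.001, 1.318]
contact_force: [0.3, -0.6, -0.1]
opening: 0.044
```

Run:
```python
from plan import *
show()
```

```text
t 5.52 p [ 0.5762 -0.1785  0.0509] board mm [-64.4  -0.7   7.3] Fb [ 0.4 -0.5  0.1] F [ 0.3 -0.6 -0.1] open 0.044 q [-0.4   0.86  1.15 -0.05  1.48 -0.13]
```

Request:
{"api": "send_rows", "payload": {"series": [[0,0,0.001,0,0,0,1],[0,0,0.001,0,0,0,1],[0,0,0.001,0,0,0,1],[0,0,0,0,0,0,1]]}}

```text
time: 5.85
tool_pos: [0.5751, -0.1783, 0.048]
tool_rot: [-2.795, 0.001, 1.318]
contact_force: [-0.3, -0.1, -1.6]
opening: 0.0433
```

Run:
```python
from plan import *
show()
```

```text
t 5.85 p [ 0.5751 -0.1783  0.048 ] board mm [-64.4  -0.8   4.2] Fb [ 0.3 -0.1 -1.5] F [-0.3 -0.1 -1.6] open 0.0433 q [-0.4   0.86  1.16 -0.05  1.47 -0.13]
```

Request:
{"api": "send_rows", "payload": {"series": [[0,0,0.001,0,0,0,1],[0,0,0,0,0,0,1]]}}

```text
time: 6.02
tool_pos: [0.5749, -0.1782, 0.0471]
tool_rot: [-2.795, 0.001, 1.318]
contact_force: [-0.0, 0.8, -0.8]
opening: 0.0438
```

Request:
{"api": "send_rows", "payload": {"series": [[0,0,0.001,0,0,0,1],[0,0,0,0,0,0,1]]}}

```text
time: 6.18
tool_pos: [0.5749, -0.1783, 0.047]
tool_rot: [-2.796, 0.001, 1.318]
contact_force: [0.5, -0.7, 3.7]
opening: 0.0433
```

Run:
```python
from plan import *
show()
```

```text
t 6.18 p [ 0.5749 -0.1783  0.047 ] board mm [-64.3  -0.8   3.2] Fb [-0.6 -0.5  3.7] F [ 0.5 -0.7  3.7] open 0.0433 q [-0.4   0.86  1.16 -0.05  1.46 -0.13]
```

Contact at 3.7 N. Releasing and lifting.

Request:
{"api": "send_rows", "payload": {"series": [[0,0,0,0,0,0,0.3],[0,0,0,0,0,0,0.3],[0,0,0,0,0,0,0.3],[0,0,0,0,0,0,0.3],[0,0,0,0,0,0,0.3]]}}

```text
time: 6.6
tool_pos: [0.5744, -0.1781, 0.046]
tool_rot: [-2.794, 0.001, 1.318]
contact_force: [-0.4, -0.1, 0.7]
opening: 0.0642
```

Request:
{"api": "send_rows", "payload": {"series": [[0,0,-0.005,0,0,0,0.3],[0,0,-0.015,0,0,0,0.3],[0,0,-0.025,0,0,0,0.3],[0,0,0,0,0,0,0]]}}

```text
time: 6.93
tool_pos: [0.5923, -0.183, 0.0929]
tool_rot: [-2.803, 0.002, 1.318]
contact_force: [0.8, -0.9, 1.2]
opening: 0.0677
```

Run:
```python
from plan import *
from cell import imaging
d=imaging.read_camera("wrist");np.savez("wrist4.npz",**d);cv2.imwrite("pics/w4.png",d["color"][:,:,::-1])
show()
a=go(board(-.115,0,.045),tool_board('y',1),0)
print("other");go(board(-.115,0,.045),tool_board('y',-1),0)
```

```text
t 6.98 p [ 0.5913 -0.1826  0.091 ] board mm [-63.4  -0.9  50.3] Fb [-1.2  0.5  0.5] F [-0.8  0.8  0.9] open 0.0709 q [-0.4   0.84  1.06 -0.05  1.57 -0.14]
[[0.0001,-0.0037,0.0004,0.0004,0.0005,-0.1124,0],[0.0005,-0.0037,0.0004,0.0004,0.0005,-0.1124,0],[0.0009,-0.0036,0.0004,0.0004,0.0005,-0.1124,0],[0.0013,-0.0035,0.0004,0.0004,0.0005,-0.1124,0],[0.0017,-0.0033,0.0004,0.0004,0.0005,-0.1124,0]]
[[0.002,-0.0031,0.0004,0.0004,0.0005,-0.1124,0],[0.0023,-0.0028,0.0004,0.0004,0.0005,-0.1124,0],[0.0026,-0.0026,0.0004,0.0004,0.0005,-0.1124,0],[0.0029,-0.0022,0.0004,0.0004,0.0005,-0.1124,0],[0.0032,-0.0019,0.0004,0.0004,0.0005,-0.1124,0]]
[[0.0033,-0.0015,0.0004,0.0004,0.0005,-0.1124,0],[0.0035,-0.0012,0.0004,0.0004,0.0005,-0.1124,0],[0.0036,-0.0008,0.0004,0.0004,0.0005,-0.1124,0],[0.0037,-0.0003,0.0004,0.0004,0.0005,-0.1124,0]]
other
[[0.0001,-0.0037,0.0004,0.0005,-0.0004,0.112,0],[-0.0004,-0.0037,0.0004,0.0005,-0.0004,0.112,0],[-0.0008,-0.0036,0.0004,0.0005,-0.0004,0.112,0],[-0.0012,-0.0035,0.0004,0.0005,-0.0004,0.112,0],[-0.0015,-0.0033,0.0004,0.0005,-0.0004,0.112,0]]
[[-0.0019,-0.0032,0.0004,0.0005,-0.0004,0.112,0],[-0.0022,-0.0029,0.0004,0.0005,-0.0004,0.112,0],[-0.0026,-0.0026,0.0004,0.0005,-0.0004,0.112,0],[-0.0028,-0.0023,0.0004,0.0005,-0.0004,0.112,0],[-0.0031,-0.002,0.0004,0.0005,-0.0004,0.112,0]]
[[-0.0033,-0.0017,0.0004,0.0005,-0.0004,0.112,0],[-0.0035,-0.0013,0.0004,0.0005,-0.0004,0.112,0],[-0.0036,-0.0009,0.0004,0.0005,-0.0004,0.112,0],[-0.0037,-0.0005,0.0004,0.0005,-0.0004,0.112,0]]
```

View pics/w4.png

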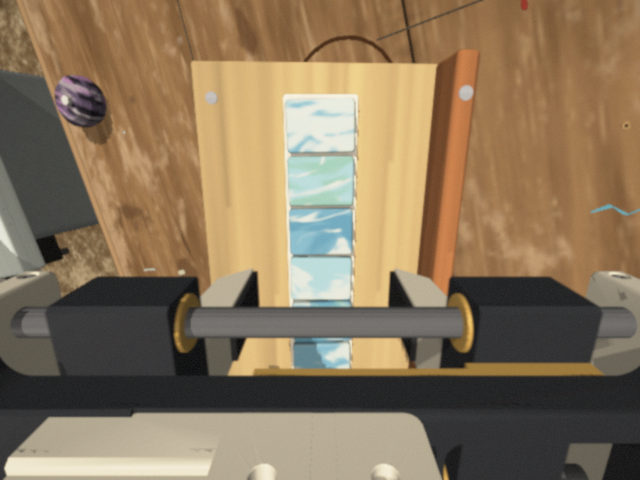

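The long strip lies on the board (columns 285–357), clear of the bar. I'll turn the gripper so that its two open fingers lie along the bar, up-slope of the strip.

Request:
{"api": "send_rows", "payload": {"series": [[0.0001,-0.0037,0.0004,0,0,0.112,0],[-0.0004,-0.0037,0.0004,0,0,0.112,0],[-0.0008,-0.0036,0.0004,0,0,0.112,0],[-0.0012,-0.0035,0.0004,0,0,0.112,0],[-0.0015,-0.0033,0.0004,0,0,0.112,0]]}}

```text
time: 7.4
tool_pos: [0.5713, -0.1769, 0.0922]
tool_rot: [-2.845, 0.185, 0.78]
contact_force: [-0.8, 0.0, 0.7]
opening: 0.0919
```

Request:
{"api": "send_rows", "payload": {"series": [[-0.0019,-0.0032,0.0004,0,0,0.112,0],[-0.0022,-0.0029,0.0004,0,0,0.112,0],[-0.0026,-0.0026,0.0004,0,0,0.112,0],[-0.0028,-0.0023,0.0004,0,0,0.112,0],[-0.0031,-0.002,0.0004,0,0,0.112,0]]}}

```text
time: 7.82
tool_pos: [0.554, -0.1722, 0.0966]
tool_rot: [-2.987, 0.314, 0.217]
contact_force: [-0.2, 0.2, 0.4]
opening: 0.0917
```

Request:
{"api": "send_rows", "payload": {"series": [[-0.0033,-0.0017,0.0004,0,0,0.112,0],[-0.0035,-0.0013,0.0004,0,0,0.112,0],[-0.0036,-0.0009,0.0004,0,0,0.112,0],[-0.0037,-0.0005,0.0004,0,0,0.112,0],[0,0,0,0,0,0,0]]}}

```text
time: 8.23
tool_pos: [0.5398, -0.1682, 0.1005]
tool_rot: [3.14, 0.348, -0.254]
contact_force: [-0.0, 0.1, 0.5]
opening: 0.0918
```

Run:
```python
from plan import *
from cell import imaging
d=imaging.read_camera("wrist");np.savez("wrist5.npz",**d);cv2.imwrite("pics/w5.png",d["color"][:,:,::-1])
show()
p,R,s=cur(); print("rot err",Ro.from_matrix(R.T@tool_board('y',-1)).as_rotvec())
P=[board(0,.12,0),board(0,-.12,0),board(-.14,.12,0),board(0,0,0),board(0,0,.034)]
print(proj(d,P).round(1).tolist())
a=go(board(-.115,0,.006),tool_board('y',-1),0)
```

```text
t 8.28 p [ 0.5402 -0.1683  0.1005] board mm [-116.5    0.2   41.1] Fb [ 0.6  0.4 -0.2] F [ 0.6  0.3 -0.4] open 0.0918 q [-0.41  0.74  1.25 -0.05  1.5   1.42]
rot err [ 0.00033168 -0.00123064  0.00253083]
[[101.6, 57.8], [544.7, 56.3], [140.6, 294.3], [323.2, 57.1], [323.2, 38.5]]
[[0.0015,0.0002,0.0351,0.0003,-0.0012,0.0025,0]]
```

View pics/w5.png

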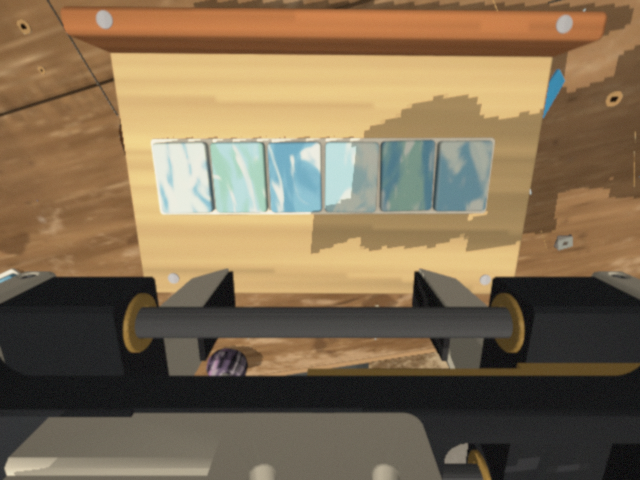

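The view shows the strip (152–494, rows 139–214) square to the bar foot (row 55). The board spans 111–551 there, so the strip is well inside both ends. Lowering the fingers behind it.

Request:
{"api": "send_rows", "payload": {"series": [[0.001,0,0.02,0,-0.0012,0.0025,0],[0,0,0.012,0,0,0,0],[0,0,0.005,0,0,0,0],[0,0,0,0,0,0,0]]}}

```text
time: 8.62
tool_pos: [0.5284, -0.1653, 0.0644]
tool_rot: [-3.141, 0.351, -0.25]
contact_force: [1.1, 0.7, 0.6]
opening: 0.0921
```

Run:
```python
from plan import *
show()
```

```text
t 8.62 p [ 0.5284 -0.1653  0.0644] board mm [-115.6    0.3    3.1] Fb [0.6 1.  0.8] F [1.1 0.7 0.6] open 0.0921 q [-0.41  0.76  1.32 -0.06  1.41  1.43]
```

Tips are 3 mm off the board. Now I'll push down the slope (tool +x).

Request:
{"api": "send_rows", "payload": {"series": [[0.006,0,0,0,0,0,0],[0.006,0,0,0,0,0,0],[0.005,0,0,0,0,0,0],[0.005,0,0,0,0,0,0],[0.005,0,0,0,0,0,0]]}}

```text
time: 9.03
tool_pos: [0.5548, -0.1722, 0.0565]
tool_rot: [3.14, 0.348, -0.252]
contact_force: [-0.5, -0.0, 0.1]
opening: 0.0917
```

Request:
{"api": "send_rows", "payload": {"series": [[0.005,0,0,0,0,0,0],[0.005,0,0,0,0,0,0],[0.005,0,0,0,0,0,0],[0.005,0,0,0,0,0,0],[0,0,0,0,0,0,0]]}}

```text
time: 9.45
tool_pos: [0.5728, -0.1769, 0.0491]
tool_rot: [3.14, 0.348, -0.253]
contact_force: [-0.4, 0.4, -0.9]
opening: 0.0917
```

Run:
```python
from plan import *
from cell import imaging
d=imaging.read_camera("wrist");np.savez("wrist6.npz",**d);cv2.imwrite("pics/w6.png",d["color"][:,:,::-1])
show()
```

```text
t 9.5 p [ 0.5724 -0.1767  0.0492] board mm [-67.7   0.1   4.3] Fb [-0.6 -0.  -0.2] F [-0.6  0.1  0.1] open 0.0919 q [-0.4   0.85  1.17 -0.05  1.47  1.44]
```

View pics/w6.png

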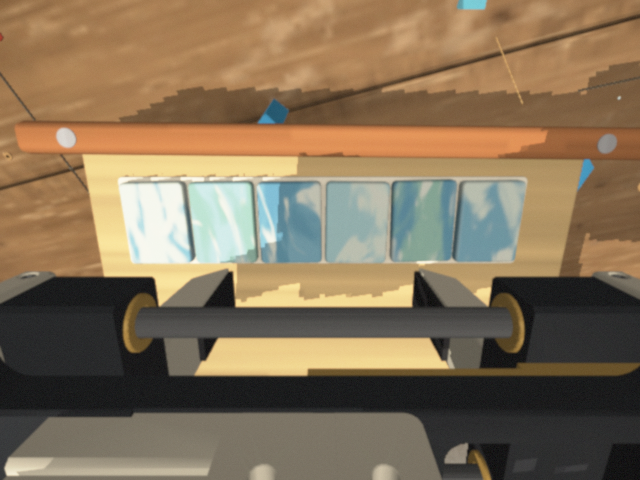

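The strip is square to the bar with about 11 mm to go (front edge row 178, foot row ~157). Closing slowly.

Request:
{"api": "send_rows", "payload": {"series": [[0.003,0,0.0005,0,0,0,0],[0.003,0,0.0005,0,0,0,0],[0.002,0,0,0,0,0,0],[0.001,0,0,0,0,0,0],[0,0,0,0,0,0,0]]}}

```text
time: 9.92
tool_pos: [0.5801, -0.1787, 0.0455]
tool_rot: [3.14, 0.348, -0.253]
contact_force: [0.9, -0.3, 0.0]
opening: 0.0919
```

Request:
{"api": "send_rows", "payload": {"series": [[0.001,0,0,0,0,0,0],[0.001,0,0,0,0,0,0],[0,0,0,0,0,0,0]]}}

```text
time: 10.17
tool_pos: [0.582, -0.1792, 0.0449]
tool_rot: [3.14, 0.348, -0.253]
contact_force: [-0.7, -0.5, -0.5]
opening: 0.0923
```

Request:
{"api": "send_rows", "payload": {"series": [[0.001,0,0,0,0,0,0],[0,0,0,0,0,0,0]]}}

```text
time: 10.33
tool_pos: [0.5828, -0.1794, 0.0446]
tool_rot: [3.14, 0.348, -0.253]
contact_force: [-0.3, 0.2, 0.4]
opening: 0.0919
```

Request:
{"api": "send_rows", "payload": {"series": [[0.001,0,0,0,0,0,0],[0,0,0,0,0,0,0]]}}

```text
time: 10.5
tool_pos: [0.5834, -0.1795, 0.0443]
tool_rot: [3.14, 0.349, -0.253]
contact_force: [-1.1, 0.8, 1.6]
opening: 0.0921
```

Run:
```python
from plan import *
show()
```

```text
t 10.5 p [ 0.5834 -0.1795  0.0443] board mm [-55.4   0.1   3.6] Fb [-1.8  0.5  1.1] F [-1.1  0.8  1.6] open 0.0921 q [-0.4   0.88  1.13 -0.05  1.48  1.44]
```

Contact is probably beginning. Half-millimetre steps from here.

Request:
{"api": "send_rows", "payload": {"series": [[0.0005,0,0,0,0,0,0],[0,0,0,0,0,0,0]]}}

```text
time: 10.67
tool_pos: [0.5835, -0.1796, 0.0442]
tool_rot: [3.14, 0.35, -0.253]
contact_force: [-3.2, 1.5, 3.2]
opening: 0.0922
```

Request:
{"api": "send_rows", "payload": {"series": [[0.0005,0,0,0,0,0,0],[0,0,0,0,0,0,0]]}}

```text
time: 10.83
tool_pos: [0.5837, -0.1796, 0.0441]
tool_rot: [3.14, 0.351, -0.253]
contact_force: [-3.7, 1.5, 4.1]
opening: 0.0919
```

Run:
```python
from plan import *
show()
```

```text
t 10.83 p [ 0.5837 -0.1796  0.0441] board mm [-55.    0.1   3.5] Fb [-5.1  0.6  2.5] F [-3.7  1.5  4.1] open 0.0919 q [-0.4   0.88  1.12 -0.05  1.48  1.44]
```

Request:
{"api": "send_rows", "payload": {"series": [[0.0007,0,0,0,0,0,0],[0,0,0,0,0,0,0],[0,0,0,0,0,0,0]]}}

```text
time: 11.08
tool_pos: [0.5838, -0.1796, 0.044]
tool_rot: [3.14, 0.352, -0.253]
contact_force: [-6.7, 3.3, 4.7]
opening: 0.0916
```

Run:
```python
from plan import *
from cell import imaging
show();print(np.round(observe()['torque'],2))
d=imaging.read_camera("wrist");np.savez("wrist7.npz",**d);cv2.imwrite("pics/w7.png",d["color"][:,:,::-1])
```

```text
t 11.08 p [ 0.5838 -0.1796  0.044 ] board mm [-54.9   0.1   3.5] Fb [-8.5  1.6  1.9] F [-6.7  3.3  4.7] open 0.0916 q [-0.4   0.88  1.12 -0.05  1.49  1.44]
[ 0.22  1.45 -0.4 ]
```

View pics/w7.png

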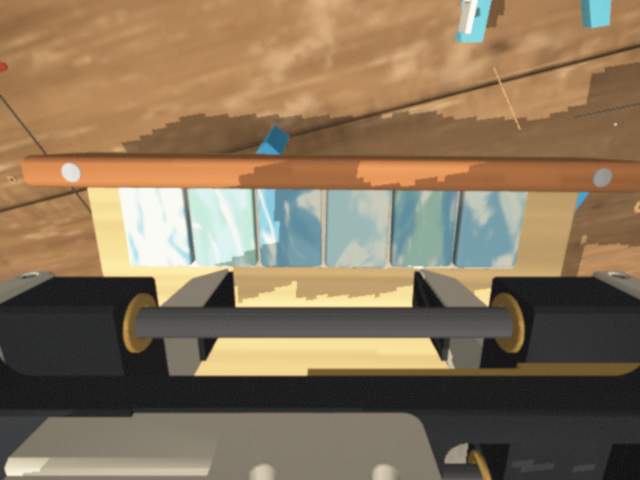

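Run:
```python
from plan import *
d=dict(np.load("wrist7.npz"));im=d["color"].astype(int)
# front visible line (bar -> tile) and rear line (tile -> wood) : column-wise on b-r
s=cv2.GaussianBlur((im[...,2]-im[...,0]).astype(np.float32),(3,3),0)
for rng,nm in (((175,205),"front"),((255,280),"rear")):
    X=[];Y=[]
    for c in list(range(140,250,3))+list(range(260,410,3))+list(range(420,515,3)):
        col=s[rng[0]:rng[1],c];g=np.diff(col);k=np.argmax(g) if nm=="front" else np.argmin(g)
        X.append(c);Y.append(rng[0]+k+.5)
    X=np.array(X);Y=np.array(Y)
    w=np.ones(len(X),bool)
    for _ in range(5):
        p=np.polyfit(X[w],Y[w],1);w=abs(np.polyval(p,X)-Y)<1.5
    print(nm,"slope deg",np.degrees(np.arctan(p[0])),"at 323:",np.polyval(p,323),w.sum())
# predicted: bar top inner edge, strip rear in model
print(proj(d,[board(0,y,.034) for y in (.1,-.1)]).round(1).tolist(),proj(d,[board(-.044,y,.0075) for y in (.09,-.09)]).round(1).tolist())
```

```text
front slope deg 0.5590636993698599 at 323: 188.7407001066 119
rear slope deg 0.3298179930212522 at 323: 266.6550731642502 116
[[64.1, 191.1], [583.1, 189.8]] [[142.8, 271.4], [504.5, 270.5]]
```

Pressed at 8.5 N. The strip's rear edge and the bar differ by about 0.2° in the picture, and the tool is about 0.6° off the bar, so I'll true up the tool yaw while pressing.

Request:
{"api": "send_rows", "payload": {"series": [[-0.0005,0,0,0,0,0.005,0],[0,0,0,0,0,0.005,0],[0,0,0,0,0,0,0]]}}

```text
time: 11.38
tool_pos: [0.5839, -0.1795, 0.0441]
tool_rot: [3.137, 0.35, -0.263]
contact_force: [-4.4, 2.9, 3.8]
opening: 0.0918
```

Request:
{"api": "send_rows", "payload": {"series": [[0.0005,0,0,0,0,0,0],[0,0,0,0,0,0,0],[0,0,0,0,0,0,0]]}}

```text
time: 11.63
tool_pos: [0.584, -0.1796, 0.044]
tool_rot: [3.137, 0.351, -0.263]
contact_force: [-6.1, 2.4, 5.8]
opening: 0.0917
```

```bash
cat > sq.py <<'E'
from plan import *
def slopes(d,r1=(175,205),r2=(255,280),lo=140,hi=515):
    im=d["color"].astype(int);s=cv2.GaussianBlur((im[...,2]-im[...,0]).astype(np.float32),(3,3),0)
    for rng,nm in ((r1,"front"),(r2,"rear")):
        X=np.arange(lo,hi,3);Y=[]
        for c in X:
            g=np.diff(s[rng[0]:rng[1],c]);k=np.argmax(g) if nm=="front" else np.argmin(g)
            if 0<k<len(g)-1:
                a,b,e=g[k-1],g[k],g[k+1];k=k+.5*(a-e)/(a-2*b+e) if a-2*b+e else k
            Y.append(rng[0]+k+.5)
        Y=np.array(Y);w=abs(Y-np.median(Y))<4
        for _ in range(5): p=np.polyfit(X[w],Y[w],1);w=abs(np.polyval(p,X)-Y)<1.2
        print(nm,"slope deg",round(np.degrees(np.arctan(p[0])),3),"at 323:",round(np.polyval(p,323),2),w.sum(),len(X))
E
python3 - <<'E'
from sq import *
from cell import imaging
slopes(dict(np.load("wrist7.npz")))
show();print(np.round(observe()['torque'],2))
d=imaging.read_camera("wrist");np.savez("wrist8.npz",**d);slopes(d)
E
```

```text
front slope deg 0.558 at 323: 188.69 125 125
rear slope deg 0.32 at 323: 266.67 120 125
t 11.63 p [ 0.584  -0.1796  0.044 ] board mm [-54.7   0.2   3.5] Fb [-8.1  0.8  3.3] F [-6.1  2.4  5.8] open 0.0917 q [-0.4   0.88  1.12 -0.05  1.49  1.45]
[ 0.36  1.36 -0.04]
front slope deg 0.033 at 323: 189.07 125 125
rear slope deg -0.149 at 323: 266.84 121 125
```

Home: 8 N with zero twisting moment, and the relative angle did not change. Backing off, then lifting.

Request:
{"api": "send_rows", "payload": {"series": [[-0.004,0,0,0,0,0,0],[-0.008,0,-0.004,0,0,0,0],[-0.01,0,-0.03,0,0,0,0],[-0.01,0,-0.035,0,0,0,0],[0,0,-0.03,0,0,0,0]]}}

```text
time: 12.1
tool_pos: [0.5886, -0.1806, 0.1506]
tool_rot: [3.136, 0.346, -0.263]
contact_force: [1.1, 0.4, 0.3]
opening: 0.0916
```

```bash
sed -i 's/radians(-14.35)/radians(-14.95)/; s/\[.6326,-.1922,.022\]/[.6315,-.1965,.022]/' plan.py
python3 - <<'E'
from plan import *
from cell import imaging
d=imaging.read_camera("wrist");np.savez("wrist9.npz",**d);cv2.imwrite("pics/w9.png",d["color"][:,:,::-1])
show()
# short strip from side + top masks
for n,roi in (("top",(slice(225,320),slice(240,300))),("side",(slice(260,300),slice(295,365)))):
    d=dict(np.load(n+"0.npz"));im=d["color"].astype(int)
    t=((im[...,2]>im[...,0]-35)&(im[...,1]>120)).astype(np.uint8);m=np.zeros((480,640),np.uint8);m[roi]=t[roi]
    m=cv2.morphologyEx(m,cv2.MORPH_OPEN,np.ones((3,3)));c=max(cv2.findContours(m,0,2)[0],key=cv2.contourArea)[:,0]
    print(n,rect(on_z(d,c,.0075)))
# wrist w1: corners partially
p,R,s=cur()
for az in (100,-80): print(az,Ro.from_matrix(R.T@tool_down(az)).as_rotvec())
E
```

```text
t 12.15 p [ 0.5926 -0.182   0.1564] board mm [-84.8   4.  112.2] Fb [-1.7 -0.4  4.3] F [-0.2 -0.3  4.6] open 0.0918 q [-0.4   0.79  0.99 -0.05  1.69  1.44]
top (array([454.9, 125.3]), 161.2, 44.4, 10.2)
side (array([454. , 124.9]), 162.9, 52.2, 9.54)
100 [0.4529921  0.09153526 2.67094443]
-80 [-0.06681172  0.33063959 -0.43305002]
```

View pics/w9.png

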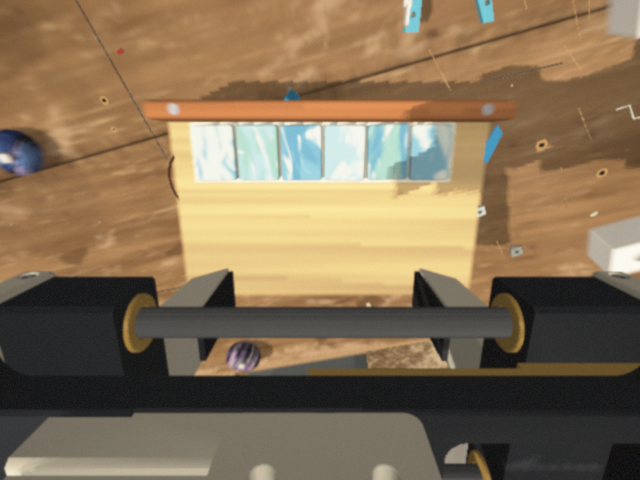

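The long strip is home with no visible gap along the bar. Now the short strip: centre (0.4545, 0.125), long axis at about 10°.

Run:
```python
from plan import *
go([.4545,.125,.10],tool_down(-80.1),0)
```

```text
[[-0.0183,-0.0261,0.0122,-0.0067,0.0331,-0.0431,0],[-0.0175,-0.027,0.0114,-0.0067,0.0331,-0.0431,0],[-0.0167,-0.0278,0.0106,-0.0067,0.0331,-0.0431,0],[-0.0159,-0.0286,0.0099,-0.0067,0.0331,-0.0431,0],[-0.0149,-0.0293,0.0092,-0.0067,0.0331,-0.0431,0]]
[[-0.0139,-0.03,0.0085,-0.0067,0.0331,-0.0431,0],[-0.0129,-0.0306,0.0079,-0.0067,0.0331,-0.0431,0],[-0.0118,-0.0312,0.0073,-0.0067,0.0331,-0.0431,0],[-0.0107,-0.0317,0.0067,-0.0067,0.0331,-0.0431,0],[-0.0095,-0.0322,0.0062,-0.0067,0.0331,-0.0431,0]]
```

Request:
{"api": "send_rows", "payload": {"series": [[-0.0183,-0.0261,0.0122,-0.0067,0.0331,-0.0431,0],[-0.0175,-0.027,0.0114,-0.0067,0.0331,-0.0431,0],[-0.0167,-0.0278,0.0106,-0.0067,0.0331,-0.0431,0],[-0.0159,-0.0286,0.0099,-0.0067,0.0331,-0.0431,0],[-0.0149,-0.0293,0.0092,-0.0067,0.0331,-0.0431,0]]}}

```text
time: 12.57
tool_pos: [0.5189, -0.0256, 0.1213]
tool_rot: [-3.122, 0.176, -0.04]
contact_force: [0.5, 0.5, -0.5]
opening: 0.0919
```

Request:
{"api": "send_rows", "payload": {"series": [[-0.0139,-0.03,0.0085,-0.0067,0.0331,-0.0431,0],[-0.0129,-0.0306,0.0079,-0.0067,0.0331,-0.0431,0],[-0.0118,-0.0312,0.0073,-0.0067,0.0331,-0.0431,0],[-0.0107,-0.0317,0.0067,-0.0067,0.0331,-0.0431,0],[-0.0095,-0.0322,0.0062,-0.0067,0.0331,-0.0431,0]]}}

```text
time: 12.98
tool_pos: [0.4499, 0.1281, 0.0949]
tool_rot: [-3.135, 0.007, 0.174]
contact_force: [0.4, 0.6, -0.4]
opening: 0.0917
```

Request:
{"api": "send_rows", "payload": {"series": [[0,0,0,0,0,0,0],[0,0,0,0,0,0,0]]}}

```text
time: 13.15
tool_pos: [0.4494, 0.1282, 0.0949]
tool_rot: [-3.135, 0.01, 0.176]
contact_force: [0.8, -0.9, 0.3]
opening: 0.0915
```

Run:
```python
from plan import *
from cell import imaging
d=imaging.read_camera("wrist");np.savez("wrist10.npz",**d);cv2.imwrite("pics/w10.png",d["color"][:,:,::-1])
show()
im=d["color"].astype(int);t=((im[...,2]>im[...,0]-35)&(im[...,1]>120)&(im[...,2]>110)).astype(np.uint8);t[375:]=0
m=cv2.morphologyEx(t,cv2.MORPH_OPEN,np.ones((5,5)));cv2.imwrite("pics/m10.png",m*255)
for c in cv2.findContours(m,0,2)[0]:
    if cv2.contourArea(c)>1500: print(cv2.boundingRect(c),rect(on_z(d,c[:,0],.0075)))
go([.4545,.125,.0025],tool_down(-80.1),0,4)
```

```text
t 13.2 p [0.4507 0.1272 0.095 ] board mm [-267.6  266.1  -19.7] Fb [ 0.3  0.2 -0.3] F [ 0.2  0.1 -0.4] open 0.0917 q [0.11 0.4  1.85 0.01 0.9  1.5 ]
(152, 320, 360, 14) (array([375.4, 108.8]), 300.0, 12.3, -79.71)
(303, 122, 61, 186) (array([464. , 124.2]), 143.5, 42.7, 10.13)
[[0.0011,0.0009,0.0231,-0.0016,0.0023,0.0003,0],[0.001,0.0008,0.0231,-0.0016,0.0023,0.0003,0],[0.001,0.0008,0.0231,-0.0016,0.0023,0.0003,0],[0.0009,0.0008,0.0231,-0.0016,0.0023,0.0003,0]]
```

View pics/w10.png

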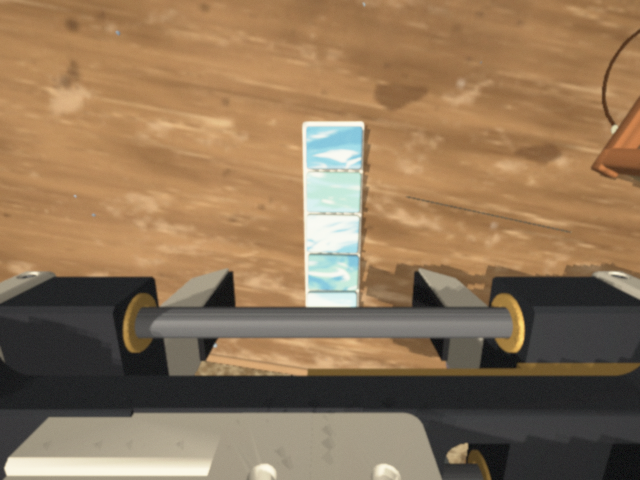

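The 5-tile short strip (303–364, rows 122–308) lies between the fingers and is aligned with the jaws. Lowering and gripping.

Request:
{"api": "send_rows", "payload": {"series": [[0.0011,0.002,0.025,-0.0016,0.0023,0,0],[0.001,0.001,0.025,-0.0016,0.0023,0,0],[0.001,0.001,0.025,-0.0016,0.0023,0,0],[0.001,0,0.012,-0.0016,0.0023,0,0.3],[0,0,0.004,0,0,0,0.5]], "newtons": 20}}

```text
time: 13.62
tool_pos: [0.4544, 0.1225, 0.0016]
tool_rot: [-3.141, 0.004, 0.17]
contact_force: [-0.7, -0.2, 0.4]
opening: 0.0829
```

Run:
```python
from plan import *
show();p,R,s=cur();print(Ro.from_matrix(R.T@tool_down(-80.1)).as_rotvec())
```

```text
t 13.62 p [0.4544 0.1225 0.0016] board mm [-231.2  262.5 -105.8] Fb [-0.7 -0.4  0.1] F [-0.7 -0.2  0.4] open 0.0829 q [ 0.1   0.57  1.92 -0.    0.66  1.5 ]
[-0.00021144  0.00430061 -0.00282545]
```

Request:
{"api": "send_rows", "payload": {"series": [[0,0,-0.0005,0,0.004,-0.003,1],[0,0,0,0,0,0,1],[0,0,0,0,0,0,1],[0,0,0,0,0,0,1],[0,0,0,0,0,0,1]]}}

```text
time: 14.03
tool_pos: [0.4549, 0.1239, 0.0047]
tool_rot: [-3.141, -0.004, 0.175]
contact_force: [0.1, -0.2, -0.3]
opening: 0.0497
```

Request:
{"api": "send_rows", "payload": {"series": [[0,0,0,0,0,0,1],[0,0,0,0,0,0,1],[0,0,0,0,0,0,1]]}}

```text
time: 14.28
tool_pos: [0.4547, 0.124, 0.0045]
tool_rot: [-3.142, -0.003, 0.176]
contact_force: [-0.3, 0.2, 6.6]
opening: 0.0437
```

Run:
```python
from plan import *
show()
```

```text
t 14.28 p [0.4547 0.124  0.0045] board mm [-232.2  264.  -103.2] Fb [-2.6  0.1  6.1] F [-0.3  0.2  6.6] open 0.0437 q [0.1  0.56 1.92 0.   0.65 1.5 ]
```

Request:
{"api": "send_rows", "payload": {"series": [[0,0,0,0,0,0,1],[0,0,0,0,0,0,1]]}}

```text
time: 14.45
tool_pos: [0.4547, 0.1239, 0.0045]
tool_rot: [-3.142, -0.003, 0.176]
contact_force: [-0.4, -0.7, 6.4]
opening: 0.0437
```

Run:
```python
from plan import *
from cell import imaging
show()
d=imaging.read_camera("wrist");cv2.imwrite("pics/w11.png",d["color"][:,:,::-1])
```

```text
t 14.45 p [0.4547 0.1239 0.0045] board mm [-232.2  264.  -103.2] Fb [-2.4 -0.8  6. ] F [-0.4 -0.7  6.4] open 0.0437 q [0.1  0.56 1.92 0.   0.65 1.5 ]
```

View pics/w11.png

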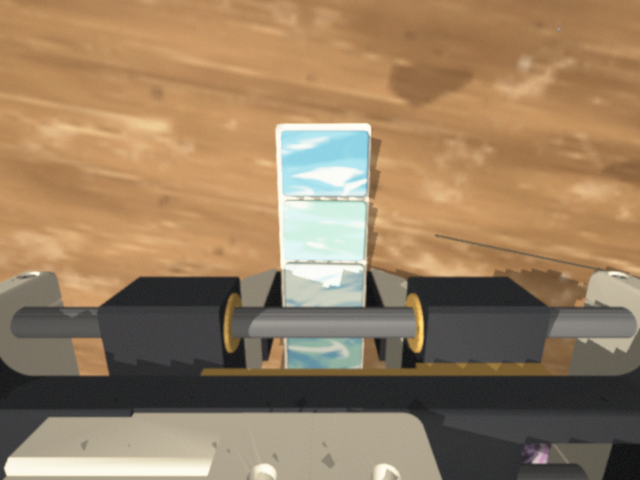

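The grip looks normal (strip 277–370, square in the jaws). Lifting.

Request:
{"api": "send_rows", "payload": {"series": [[0,0,-0.008,0,0,0,1],[0,0,-0.03,0,0,0,1],[0,0,-0.04,0,0,0,1],[0,0,-0.04,0,0,0,1],[0,0,-0.03,0,0,0,1]]}}

```text
time: 14.92
tool_pos: [0.4541, 0.124, 0.1551]
tool_rot: [-3.141, -0.004, 0.176]
contact_force: [1.3, 0.4, -1.5]
opening: 0.0438
```

Run:
```python
from plan import *
from cell import imaging
d=imaging.read_camera("wrist");cv2.imwrite("pics/w12.png",d["color"][:,:,::-1])
show()
go(board(-.057,0,.11),tool_board('x',1),1)
```

```text
t 14.97 p [0.4571 0.1244 0.16  ] board mm [-283.4  265.    43.8] Fb [1.4 1.4 3.9] F [2.9 0.6 3.2] open 0.0434 q [0.1  0.31 1.77 0.   1.05 1.5 ]
[[0.0092,0.0309,0.0015,0.0289,-0.019,-0.1018,1],[0.006,0.0317,0.0005,0.0289,-0.019,-0.1018,1],[0.0028,0.0321,-0.0005,0.0289,-0.019,-0.1018,1],[-0.0005,0.0322,-0.0015,0.0289,-0.019,-0.1018,1],[-0.0038,0.0319,-0.0024,0.0289,-0.019,-0.1018,1]]
[[-0.0071,0.0313,-0.0032,0.0289,-0.019,-0.1018,1],[-0.0103,0.0303,-0.0039,0.0289,-0.019,-0.1018,1],[-0.0134,0.029,-0.0046,0.0289,-0.019,-0.1018,1],[-0.0164,0.0273,-0.0051,0.0289,-0.019,-0.1018,1],[-0.0192,0.0253,-0.0055,0.0289,-0.019,-0.1018,1]]
[[-0.0218,0.0231,-0.0058,0.0289,-0.019,-0.1018,1]]
```

View pics/w12.png

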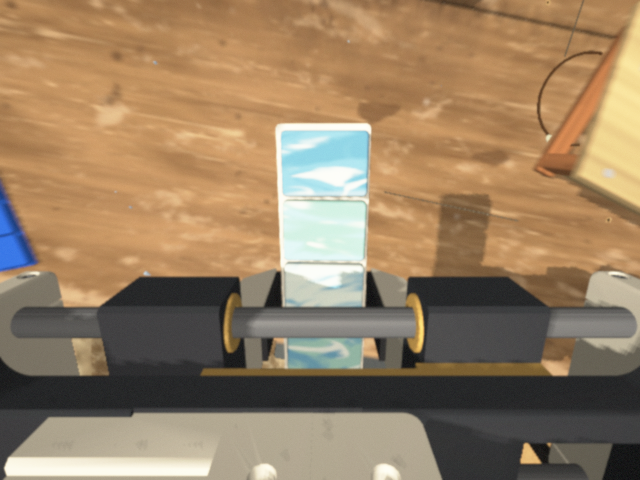

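The short strip is held square in the jaws. Carrying it over the rack.

Request:
{"api": "send_rows", "payload": {"series": [[0.0092,0.0309,0.0015,0.0289,-0.019,-0.1018,1],[0.006,0.0317,0.0005,0.0289,-0.019,-0.1018,1],[0.0028,0.0321,-0.0005,0.0289,-0.019,-0.1018,1],[-0.0005,0.0322,-0.0015,0.0289,-0.019,-0.1018,1],[-0.0038,0.0319,-0.0024,0.0289,-0.019,-0.1018,1]]}}

```text
time: 15.38
tool_pos: [0.5246, -0.0199, 0.1448]
tool_rot: [-2.98, 0.053, 0.688]
contact_force: [0.7, 1.2, -1.6]
opening: 0.0434
```

Request:
{"api": "send_rows", "payload": {"series": [[-0.0071,0.0313,-0.0032,0.0289,-0.019,-0.1018,1],[-0.0103,0.0303,-0.0039,0.0289,-0.019,-0.1018,1],[-0.0134,0.029,-0.0046,0.0289,-0.019,-0.1018,1],[-0.0164,0.0273,-0.0051,0.0289,-0.019,-0.1018,1],[-0.0192,0.0253,-0.0055,0.0289,-0.019,-0.1018,1]]}}

```text
time: 15.8
tool_pos: [0.5958, -0.1646, 0.1374]
tool_rot: [-2.812, 0.021, 1.204]
contact_force: [1.2, -0.7, -0.3]
opening: 0.0434
```

Request:
{"api": "send_rows", "payload": {"series": [[-0.0218,0.0231,-0.0058,0.0289,-0.019,-0.1018,1],[0,0,0,0,0,0,1],[0,0,0,0,0,0,1]]}}

```text
time: 16.05
tool_pos: [0.6097, -0.1931, 0.1337]
tool_rot: [-2.781, 0.005, 1.3]
contact_force: [0.3, 0.1, -0.8]
opening: 0.0434
```

Run:
```python
from plan import *
from cell import imaging
d=imaging.read_camera("wrist");cv2.imwrite("pics/w13.png",d["color"][:,:,::-1])
show()
p,R,s=cur(); print("rot err",Ro.from_matrix(R.T@tool_board('x',1)).as_rotvec())
go(board(-.057,0,.03),tool_board('x',1),1,4)
```

```text
t 16.1 p [ 0.6094 -0.1918  0.1348] board mm [-59.8  -1.1  98.3] Fb [ 0.6  1.3 -1.7] F [ 0.4  1.3 -1.8] open 0.0437 q [-0.4   0.86  0.91 -0.05  1.73 -0.13]
rot err [-0.0104062   0.00167135 -0.0107995 ]
[[0.0003,0.0009,0.0171,-0.0026,0.0004,-0.0027,1],[0.0003,0.0008,0.0171,-0.0026,0.0004,-0.0027,1],[0.0003,0.0008,0.0171,-0.0026,0.0004,-0.0027,1],[0.0003,0.0007,0.0171,-0.0026,0.0004,-0.0027,1]]
```

View pics/w13.png

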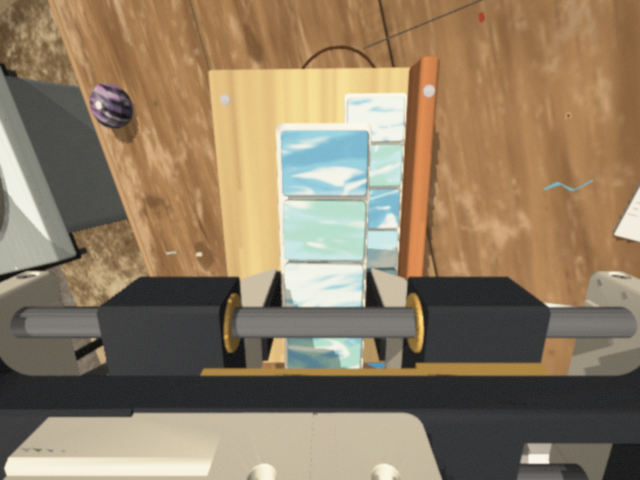

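Request:
{"api": "send_rows", "payload": {"series": [[0.0003,0.0009,0.0171,-0.0026,0.0004,-0.0027,1],[0.0003,0.0008,0.0171,-0.0026,0.0004,-0.0027,1],[0.0003,0.0008,0.0171,-0.0026,0.0004,-0.0027,1],[0.0003,0.0007,0.0171,-0.0026,0.0004,-0.0027,1],[0,0,0,0,0,0,1]]}}

```text
time: 16.52
tool_pos: [0.5875, -0.1832, 0.0691]
tool_rot: [-2.789, -0.0, 1.312]
contact_force: [-1.0, -0.5, -1.5]
opening: 0.043
```

Request:
{"api": "send_rows", "payload": {"series": [[0,0,0.006,0,0,0,1],[0,0,0.004,0,0,0,1],[0,0,0.002,0,0,0,1],[0,0,0,0,0,0,1]]}}

```text
time: 16.85
tool_pos: [0.5864, -0.1845, 0.0601]
tool_rot: [-2.795, 0.001, 1.312]
contact_force: [-0.3, -0.2, -0.9]
opening: 0.0429
```

Run:
```python
from plan import *
show()
p,R,s=cur(); print("rot err",Ro.from_matrix(R.T@tool_board('x',1)).as_rotvec())
```

```text
t 16.85 p [ 0.5864 -0.1845  0.0601] board mm [-56.9  -0.   19.8] Fb [ 0.1 -0.2 -0.9] F [-0.3 -0.2 -0.9] open 0.0429 q [-0.4   0.87  1.1  -0.05  1.51 -0.13]
rot err [0.00293673 0.00130046 0.00149461]
```

Request:
{"api": "send_rows", "payload": {"series": [[0,0,0.003,0,0,0,1],[0,0,0.002,0,0,0,1],[0,0,0.001,0,0,0,1],[0,0,0,0,0,0,1]]}}

```text
time: 17.18
tool_pos: [0.5841, -0.1841, 0.0538]
tool_rot: [-2.794, 0.001, 1.312]
contact_force: [-0.3, -1.1, -1.3]
opening: 0.0432
```

Request:
{"api": "send_rows", "payload": {"series": [[0,0,0.001,0,0,0,1],[0,0,0,0,0,0,1]]}}

```text
time: 17.35
tool_pos: [0.5839, -0.1841, 0.053]
tool_rot: [-2.795, 0.001, 1.312]
contact_force: [-0.5, 0.3, -0.6]
opening: 0.0439
```

Request:
{"api": "send_rows", "payload": {"series": [[0,0,0.001,0,0,0,1],[0,0,0,0,0,0,1]]}}

```text
time: 17.52
tool_pos: [0.5839, -0.1841, 0.0527]
tool_rot: [-2.796, 0.001, 1.312]
contact_force: [0.3, 0.3, 1.9]
opening: 0.0433
```

Run:
```python
from plan import *
show()
```

```text
t 17.52 p [ 0.5839 -0.1841  0.0527] board mm [-56.7  -0.3  12. ] Fb [-0.4  0.4  1.8] F [0.3 0.3 1.9] open 0.0433 q [-0.4   0.87  1.12 -0.05  1.5  -0.13]
```

Contact at z 12 mm, as expected on top of the long strip. Releasing with a small opening.

Request:
{"api": "send_rows", "payload": {"series": [[0,0,0,0,0,0,0.4],[0,0,0,0,0,0,0.4],[0,0,0,0,0,0,0.4],[0,0,0,0,0,0,0.4]]}}

```text
time: 17.85
tool_pos: [0.5835, -0.1839, 0.052]
tool_rot: [-2.795, 0.001, 1.312]
contact_force: [0.6, -0.1, 0.4]
opening: 0.055
```

Request:
{"api": "send_rows", "payload": {"series": [[0,0,-0.005,0,0,0,0.4],[0,0,-0.015,0,0,0,0.4],[0,0,-0.02,0,0,0,0.4],[0,0,-0.01,0,0,0,0],[0,0,0,0,0,0,0]]}}

```text
time: 18.27
tool_pos: [0.6019, -0.1889, 0.1018]
tool_rot: [-2.8, 0.001, 1.312]
contact_force: [1.0, -0.3, 0.8]
opening: 0.064
```

Run:
```python
from plan import *
from cell import imaging
d=imaging.read_camera("wrist");cv2.imwrite("pics/w14.png",d["color"][:,:,::-1])
show()
go(board(-.117,0,.055),tool_board('y',-1),0)
```

```text
t 18.32 p [ 0.6009 -0.1886  0.1003] board mm [-56.5  -0.2  62.8] Fb [ 0.6  1.  -1. ] F [ 0.4  0.9 -1.1] open 0.068 q [-0.4   0.86  1.01 -0.05  1.62 -0.14]
[[0.0,-0.0043,0.0005,0.0004,-0.0002,0.1123,0],[-0.0005,-0.0043,0.0005,0.0004,-0.0002,0.1123,0],[-0.0009,-0.0042,0.0005,0.0004,-0.0002,0.1123,0],[-0.0014,-0.0041,0.0005,0.0004,-0.0002,0.1123,0],[-0.0019,-0.0039,0.0005,0.0004,-0.0002,0.1123,0]]
[[-0.0023,-0.0037,0.0005,0.0004,-0.0002,0.1123,0],[-0.0027,-0.0034,0.0005,0.0004,-0.0002,0.1123,0],[-0.003,-0.0031,0.0005,0.0004,-0.0002,0.1123,0],[-0.0034,-0.0027,0.0005,0.0004,-0.0002,0.1123,0],[-0.0037,-0.0023,0.0005,0.0004,-0.0002,0.1123,0]]
[[-0.0039,-0.0019,0.0005,0.0004,-0.0002,0.1123,0],[-0.0041,-0.0014,0.0006,0.0004,-0.0002,0.1123,0],[-0.0042,-0.001,0.0006,0.0004,-0.0002,0.1123,0],[-0.0043,-0.0005,0.0006,0.0004,-0.0002,0.1123,0]]
```

View pics/w14.png

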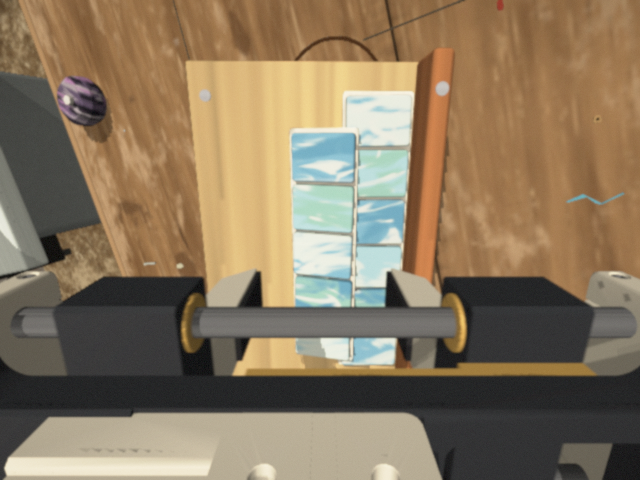

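The short strip leans on the long strip's upper edge: it spans columns 290–357 and overlaps the long one by a few mm. Turning the gripper to the push orientation.

Request:
{"api": "send_rows", "payload": {"series": [[0,-0.0043,0.0005,0,0,0.1123,0],[-0.0005,-0.0043,0.0005,0,0,0.1123,0],[-0.0009,-0.0042,0.0005,0,0,0.1123,0],[-0.0014,-0.0041,0.0005,0,0,0.1123,0],[-0.0019,-0.0039,0.0005,0,0,0.1123,0]]}}

```text
time: 18.73
tool_pos: [0.5786, -0.1824, 0.103]
tool_rot: [-2.844, 0.185, 0.772]
contact_force: [-0.3, -0.2, 0.1]
opening: 0.0916
```

Request:
{"api": "send_rows", "payload": {"series": [[-0.0023,-0.0037,0.0005,0,0,0.1123,0],[-0.0027,-0.0034,0.0005,0,0,0.1123,0],[-0.003,-0.0031,0.0005,0,0,0.1123,0],[-0.0034,-0.0027,0.0005,0,0,0.1123,0],[-0.0037,-0.0023,0.0005,0,0,0.1123,0]]}}

```text
time: 19.15
tool_pos: [0.5581, -0.1769, 0.1082]
tool_rot: [-2.987, 0.314, 0.208]
contact_force: [0.3, -0.2, -0.4]
opening: 0.0918
```

Request:
{"api": "send_rows", "payload": {"series": [[-0.0039,-0.0019,0.0005,0,0,0.1123,0],[-0.0041,-0.0014,0.0006,0,0,0.1123,0],[-0.0042,-0.001,0.0006,0,0,0.1123,0],[-0.0043,-0.0005,0.0006,0,0,0.1123,0],[0,0,0,0,0,0,0]]}}

```text
time: 19.57
tool_pos: [0.5414, -0.1724, 0.1123]
tool_rot: [3.139, 0.349, -0.265]
contact_force: [0.3, -0.2, 0.8]
opening: 0.0921
```

Run:
```python
from plan import *
from cell import imaging
d=imaging.read_camera("wrist");np.savez("wrist15.npz",**d);cv2.imwrite("pics/w15.png",d["color"][:,:,::-1])
show()
p,R,s=cur(); print("rot err",Ro.from_matrix(R.T@tool_board('y',-1)).as_rotvec())
```

```text
t 19.62 p [ 0.5419 -0.1725  0.1123] board mm [-118.     0.    53.1] Fb [-0.2  0.1  0.2] F [-0.1  0.1  0.2] open 0.0916 q [-0.41  0.73  1.23 -0.05  1.53  1.43]
rot err [ 0.0009438  -0.00062304  0.00226446]
```

View pics/w15.png

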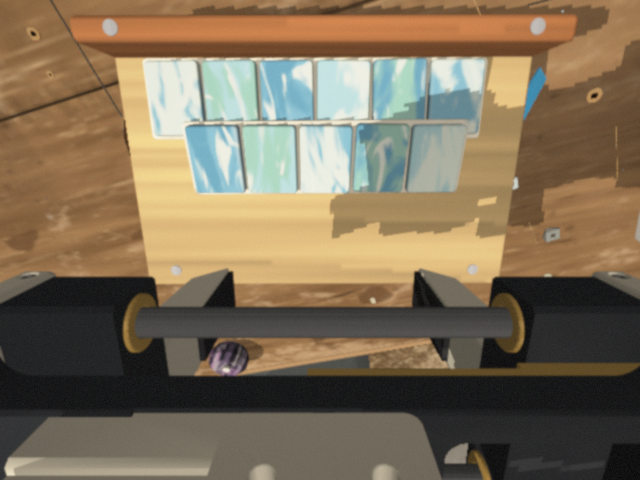

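The short strip (185–467, rows 122–193) is square and leans on the long one, which is still home. Lowering behind it and pushing.

Request:
{"api": "send_rows", "payload": {"series": [[0,0,0.022,0,0,0.002,0],[0,0,0.018,0,0,0,0],[0,0,0.007,0,0,0,0],[0,0,0.001,0,0,0,0],[0,0,0,0,0,0,0]]}}

```text
time: 20.03
tool_pos: [0.5269, -0.1687, 0.0676]
tool_rot: [3.14, 0.347, -0.261]
contact_force: [-0.3, -1.1, -0.1]
opening: 0.0924
```

Run:
```python
from plan import *
show()
```

```text
t 20.03 p [ 0.5269 -0.1687  0.0676] board mm [-1.173e+02 -1.000e-01  5.800e+00] Fb [ 0.  -1.1 -0.1] F [-0.3 -1.1 -0.1] open 0.0924 q [-0.42  0.76  1.32 -0.05  1.41  1.43]
```

Request:
{"api": "send_rows", "payload": {"series": [[0.006,0,0.0025,0,0,0,0],[0.006,0,0,0,0,0,0],[0.006,0,0,0,0,0,0],[0.005,0,0,0,0,0,0],[0.004,0,0,0,0,0,0]]}}

```text
time: 20.45
tool_pos: [0.5514, -0.1753, 0.0561]
tool_rot: [3.14, 0.346, -0.263]
contact_force: [0.4, 0.5, 0.3]
opening: 0.092
```

Request:
{"api": "send_rows", "payload": {"series": [[0.004,0,0,0,0,0,0],[0.004,0,0,0,0,0,0],[0.003,0,0,0,0,0,0],[0,0,0,0,0,0,0]]}}

```text
time: 20.78
tool_pos: [0.561, -0.1778, 0.0522]
tool_rot: [3.14, 0.347, -0.263]
contact_force: [-0.3, 0.4, 0.3]
opening: 0.0916
```

Run:
```python
from plan import *
from cell import imaging
d=imaging.read_camera("wrist");np.savez("wrist16.npz",**d);cv2.imwrite("pics/w16.png",d["color"][:,:,::-1])
show()
```

```text
t 20.83 p [ 0.5607 -0.1778  0.0523] board mm [-79.2  -0.2   3.4] Fb [-0.3  0.3 -0.6] F [-0.4  0.4 -0.4] open 0.0918 q [-0.41  0.83  1.21 -0.05  1.45  1.44]
```

View pics/w16.png

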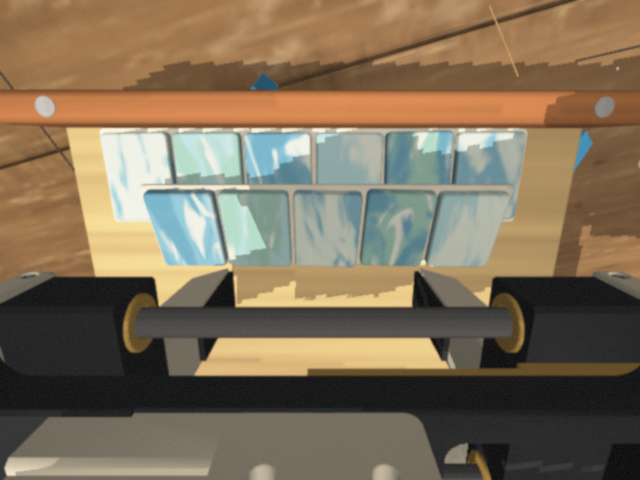

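The push is working: the short strip is sliding up onto the long one and staying square (front row ~187, bar foot ~128). Continuing.

Request:
{"api": "send_rows", "payload": {"series": [[0.003,0,0,0,0,0,0],[0.003,0,0,0,0,0,0],[0.003,0,0,0,0,0,0],[0,0,0,0,0,0,0]]}}

```text
time: 21.17
tool_pos: [0.569, -0.18, 0.0493]
tool_rot: [3.14, 0.347, -0.263]
contact_force: [-0.9, 0.3, 1.0]
opening: 0.0919
```

Request:
{"api": "send_rows", "payload": {"series": [[0.003,0,0,0,0,0,0],[0.002,0,0,0,0,0,0],[0.002,0,0,0,0,0,0],[0,0,0,0,0,0,0]]}}

```text
time: 21.5
tool_pos: [0.5742, -0.1814, 0.0469]
tool_rot: [3.14, 0.35, -0.263]
contact_force: [-4.2, 1.1, 2.4]
opening: 0.0918
```

Run:
```python
from plan import *
from cell import imaging
d=imaging.read_camera("wrist");np.savez("wrist17.npz",**d);cv2.imwrite("pics/w17.png",d["color"][:,:,::-1])
d=imaging.read_camera("side");cv2.imwrite("pics/s17.png",cv2.resize(d["color"][170:250,260:380,::-1],None,fx=5,fy=5,interpolation=cv2.INTER_CUBIC))
show()
```

```text
t 21.6 p [ 0.5743 -0.1814  0.047 ] board mm [-64.2  -0.2   3.3] Fb [-5.9  1.2  0.8] F [-4.8  2.5  2.7] open 0.0918 q [-0.41  0.86  1.15 -0.05  1.47  1.44]
```

View pics/w17.png

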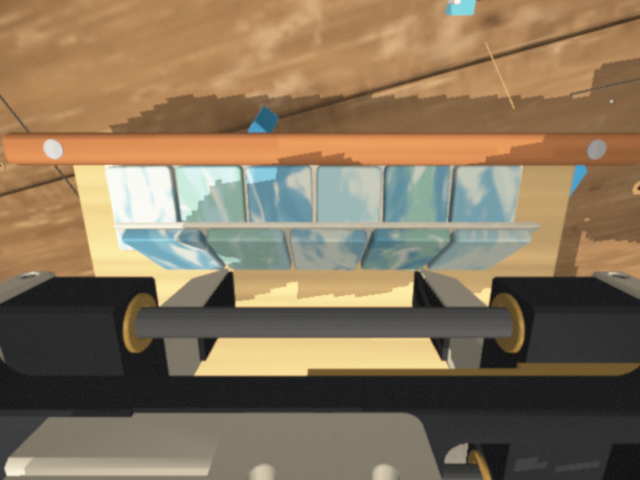

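View pics/s17.png

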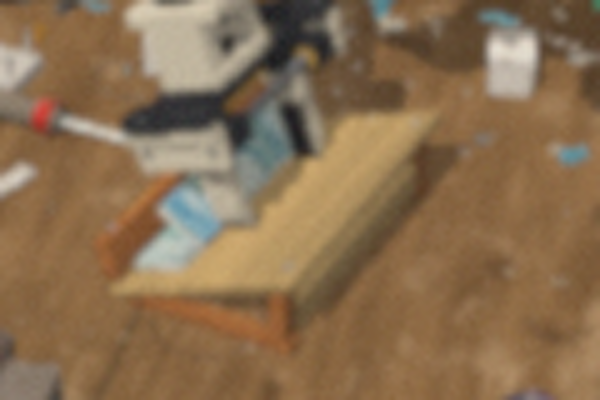

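The strip has tilted up about 34°. Its rear edge is wedged between the fingers and the long strip's edge. Its centre of mass is already past that edge, so if I back the fingers off slowly it should tip flat onto the long strip.

Request:
{"api": "send_rows", "payload": {"series": [[-0.001,0,0,0,0,0,0],[-0.001,0,0,0,0,0,0],[-0.001,0,0,0,0,0,0],[-0.001,0,0,0,0,0,0],[0,0,0,0,0,0,0]]}}

```text
time: 22.02
tool_pos: [0.5717, -0.1807, 0.0485]
tool_rot: [3.14, 0.346, -0.263]
contact_force: [-0.4, 0.3, 0.7]
opening: 0.0914
```

Run:
```python
from plan import *
from cell import imaging
d=imaging.read_camera("wrist");np.savez("wrist18.npz",**d);cv2.imwrite("pics/w18.png",d["color"][:,:,::-1])
show()
```

```text
t 22.07 p [ 0.5717 -0.1807  0.0485] board mm [-67.2  -0.2   3.7] Fb [-0.2 -0.  -0.2] F [-0.3  0.  -0.1] open 0.0916 q [-0.41  0.85  1.17 -0.05  1.46  1.44]
```

View pics/w18.png

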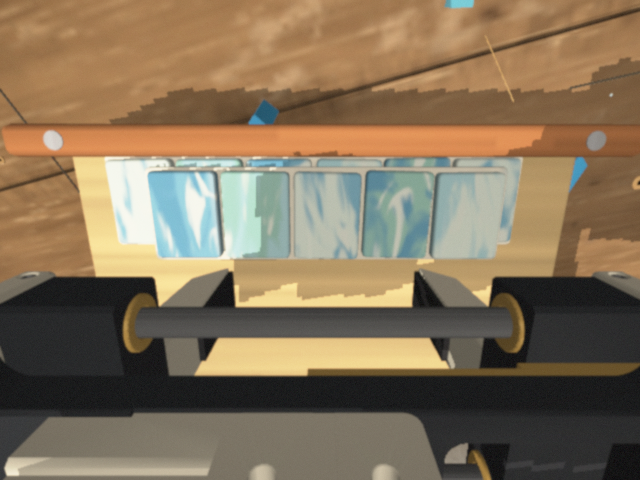

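It tipped flat onto the long strip, square and about 10 mm from the bar. I'll raise the tips to about 10.5 mm (above the long strip's top) and push only the short one.

Request:
{"api": "send_rows", "payload": {"series": [[0,0,-0.004,0,0,0,0],[0,0,-0.003,0,0,0,0],[0,0,0,0,0,0,0],[0.001,0,0,0,0,0,0],[0,0,0,0,0,0,0]]}}

```text
time: 22.48
tool_pos: [0.5748, -0.1816, 0.0546]
tool_rot: [3.14, 0.346, -0.263]
contact_force: [-0.5, 0.5, -0.4]
opening: 0.092
```

Run:
```python
from plan import *
show()
p,R,s=cur(); print("rot err",Ro.from_matrix(R.T@tool_board('y',-1)).as_rotvec())
```

```text
t 22.48 p [ 0.5748 -0.1816  0.0546] board mm [-66.2  -0.2  10.6] Fb [-0.4  0.3 -0.5] F [-0.5  0.5 -0.4] open 0.092 q [-0.41  0.85  1.15 -0.05  1.48  1.44]
rot err [ 0.00126096 -0.00257355 -0.00188817]
```

Request:
{"api": "send_rows", "payload": {"series": [[0.003,0,0,0,0,0,0],[0.003,0,0,0,0,0,0],[0.002,0,0,0,0,0,0],[0.001,0,0,0,0,0,0],[0,0,0,0,0,0,0]]}}

```text
time: 22.9
tool_pos: [0.583, -0.1837, 0.0513]
tool_rot: [3.14, 0.347, -0.263]
contact_force: [0.8, -0.8, 1.0]
opening: 0.0921
```

Run:
```python
from plan import *
show()
print(RB.T@(np.array([.584,-.1796,.044])-FOOT))
```

```text
t 22.9 p [ 0.583  -0.1837  0.0513] board mm [-57.2  -0.2  10.3] Fb [ 0.6 -0.6  1.3] F [ 0.8 -0.8  1. ] open 0.0921 q [-0.4   0.87  1.12 -0.05  1.49  1.44]
[-0.05474586  0.0040741   0.00348605]
```

Request:
{"api": "send_rows", "payload": {"series": [[0.001,0,0,0,0,0,0],[0,0,0,0,0,0,0]]}}

```text
time: 23.07
tool_pos: [0.5838, -0.184, 0.0512]
tool_rot: [3.14, 0.347, -0.263]
contact_force: [-0.7, -0.4, -0.2]
opening: 0.0917
```

Request:
{"api": "send_rows", "payload": {"series": [[0.001,0,0,0,0,0,0],[0,0,0,0,0,0,0]]}}

```text
time: 23.23
tool_pos: [0.5847, -0.1842, 0.0509]
tool_rot: [3.14, 0.347, -0.263]
contact_force: [-0.7, -0.7, 0.3]
opening: 0.0918
```

Request:
{"api": "send_rows", "payload": {"series": [[0.0005,0,0,0,0,0,0],[0,0,0,0,0,0,0]]}}

```text
time: 23.4
tool_pos: [0.5849, -0.1843, 0.0508]
tool_rot: [3.14, 0.347, -0.263]
contact_force: [-0.7, 1.0, 0.7]
opening: 0.0919
```

Request:
{"api": "send_rows", "payload": {"series": [[0.0005,0,0,0,0,0,0],[0,0,0,0,0,0,0]]}}

```text
time: 23.57
tool_pos: [0.585, -0.1843, 0.0508]
tool_rot: [3.14, 0.348, -0.263]
contact_force: [-2.8, 1.2, 1.8]
opening: 0.0919
```

Run:
```python
from plan import *
show();print(np.round(observe()['torque'],2))
```

```text
t 23.57 p [ 0.585  -0.1843  0.0508] board mm [-55.   -0.2  10.6] Fb [-3.4  0.4  0.7] F [-2.8  1.2  1.8] open 0.0919 q [-0.4   0.88  1.11 -0.05  1.5   1.44]
[ 0.12  0.67 -0.05]
```

Request:
{"api": "send_rows", "payload": {"series": [[0.0006,0,0,0,0,0,0],[0,0,0,0,0,0,0]]}}

```text
time: 23.73
tool_pos: [0.5851, -0.1843, 0.0507]
tool_rot: [3.14, 0.35, -0.263]
contact_force: [-6.0, 1.5, 4.7]
opening: 0.0917
```

Request:
{"api": "send_rows", "payload": {"series": [[0.0005,0,0,0,0,0,0],[0,0,0,0,0,0,0],[0,0,0,0,0,0,0]]}}

```text
time: 23.98
tool_pos: [0.5851, -0.1843, 0.0507]
tool_rot: [3.14, 0.351, -0.263]
contact_force: [-7.0, 1.8, 5.4]
opening: 0.0915
```

Run:
```python
from sq import *
from cell import imaging
show();print(np.round(observe()['torque'],2))
d=imaging.read_camera("wrist");np.savez("wrist19.npz",**d);cv2.imwrite("pics/w19.png",d["color"][:,:,::-1])
```

```text
t 23.98 p [ 0.5851 -0.1843  0.0507] board mm [-54.8  -0.2  10.6] Fb [-8.7 -0.1  2.6] F [-7.   1.8  5.4] open 0.0915 q [-0.4   0.88  1.11 -0.05  1.5   1.44]
[ 0.3   1.36 -0.07]
```

View pics/w19.png

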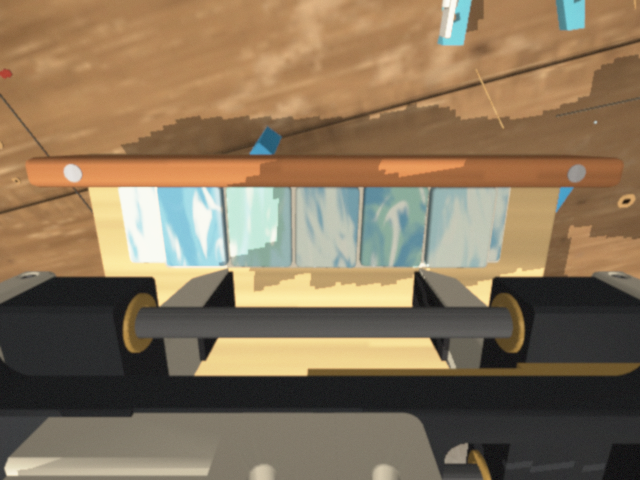

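Short strip home at 8.7 N with no twist, at the same tool x (−54.8) as the long one. Backing off, lifting and inspecting.

Request:
{"api": "send_rows", "payload": {"series": [[-0.003,0,0,0,0,0,0],[-0.008,0,0,0,0,0,0],[-0.01,0,-0.015,0,0,0,0],[-0.01,0,-0.03,0,0,0,0],[0,0,0,0,0,0,0]]}}

```text
time: 24.45
tool_pos: [0.5759, -0.1822, 0.1084]
tool_rot: [3.138, 0.337, -0.263]
contact_force: [1.8, -0.6, 0.6]
opening: 0.0916
```

Run:
```python
from sq import *
from cell import imaging
show()
d=imaging.read_camera("wrist");np.savez("wrist20.npz",**d)
cv2.imwrite("pics/w20.png",cv2.resize(d["color"][40:300,60:600,::-1],None,fx=1.45,fy=1.45,interpolation=cv2.INTER_CUBIC))
```

```text
t 24.45 p [ 0.5759 -0.1822  0.1084] board mm [-83.5  -0.5  61.5] Fb [ 1.6 -0.2  1.2] F [ 1.8 -0.6  0.6] open 0.0916 q [-0.41  0.8   1.11 -0.05  1.57  1.44]
```

View pics/w20.png

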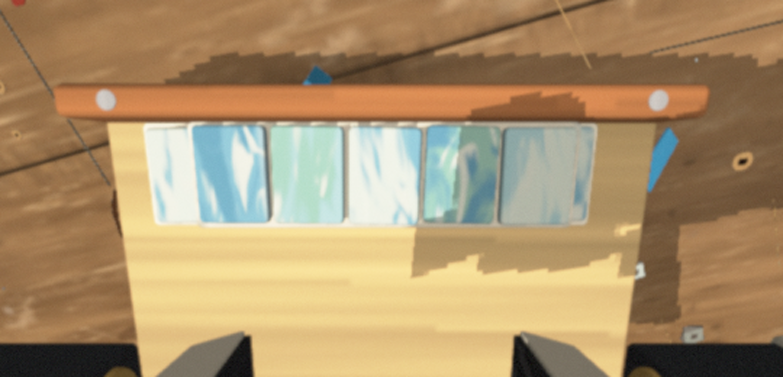

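Both strips are flush against the bar and their rear edges line up. As a safety check, one gentle low press that bears on both, in case the tipping moved the long one.

Request:
{"api": "send_rows", "payload": {"series": [[0,0,0.025,0,0.008,0,0],[0,0,0.025,0,0,0,0],[0,0,0.007,0,0,0,0],[0,0,0,0,0,0,0]]}}

```text
time: 24.83
tool_pos: [0.5554, -0.1763, 0.0509]
tool_rot: [3.14, 0.336, -0.263]
contact_force: [0.4, 0.8, 13.5]
opening: 0.0915
```

Run:
```python
from plan import *
show()
p,R,s=cur(); print("rot err",Ro.from_matrix(R.T@tool_board('y',-1)).as_rotvec())
```

```text
t 24.83 p [ 0.5554 -0.1763  0.0509] board mm [-83.8  -0.1   0.2] Fb [-4.4  0.9 12.8] F [ 0.4  0.8 13.5] open 0.0915 q [-0.41  0.82  1.24 -0.05  1.42  1.44]
rot err [ 0.00102529 -0.01319839 -0.00197158]
```

The tips touched the board (13 N). I mis-set the settle offset. Raising 4 mm and correcting the tilt.

Request:
{"api": "send_rows", "payload": {"series": [[0,0,-0.004,0,0,0,0],[0,0,0,0,-0.011,0,0],[0,0,0,0,0,0,0]]}}

```text
time: 25.08
tool_pos: [0.5561, -0.1766, 0.0526]
tool_rot: [3.14, 0.35, -0.263]
contact_force: [-0.4, 0.5, -0.6]
opening: 0.0917
```

Run:
```python
from plan import *
show()
p,R,s=cur(); print("rot err",Ro.from_matrix(R.T@tool_board('y',-1)).as_rotvec())
```

```text
t 25.08 p [ 0.5561 -0.1766  0.0526] board mm [-83.7  -0.2   2.1] Fb [-0.3  0.4 -0.7] F [-0.4  0.5 -0.6] open 0.0917 q [-0.41  0.83  1.22 -0.05  1.44  1.44]
rot err [ 0.00116904  0.00128831 -0.00185966]
```

Free again. Advancing 26 mm to just short of contact with the tips about 4 mm off the board, then stepping.

Request:
{"api": "send_rows", "payload": {"series": [[0.006,0,-0.0015,0,0,0,0],[0.007,0,0,0,0,0,0],[0.006,0,0,0,0,0,0],[0.004,0,0,0,0,0,0],[0.002,0,0,0,0,0,0]]}}

```text
time: 25.5
tool_pos: [0.5796, -0.1829, 0.0452]
tool_rot: [3.14, 0.35, -0.263]
contact_force: [-0.3, 0.2, -0.2]
opening: 0.0917
```

Request:
{"api": "send_rows", "payload": {"series": [[0.001,0,0,0,0,0,0],[0,0,0,0,0,0,0]]}}

```text
time: 25.67
tool_pos: [0.5801, -0.183, 0.0453]
tool_rot: [3.14, 0.35, -0.263]
contact_force: [-0.1, -0.6, 0.1]
opening: 0.0918
```

Run:
```python
from plan import *
show()
```

```text
t 25.67 p [ 0.5801 -0.183   0.0453] board mm [-57.9  -0.2   3.7] Fb [ 0.  -0.6  0.1] F [-0.1 -0.6  0.1] open 0.0918 q [-0.4   0.88  1.13 -0.05  1.48  1.44]
```

Request:
{"api": "send_rows", "payload": {"series": [[0.001,0,0,0,0,0,0],[0.001,0,0,0,0,0,0],[0,0,0,0,0,0,0]]}}

```text
time: 25.92
tool_pos: [0.5819, -0.1835, 0.0451]
tool_rot: [3.14, 0.35, -0.263]
contact_force: [0.7, -0.3, 0.3]
opening: 0.0919
```

Request:
{"api": "send_rows", "payload": {"series": [[0.001,0,0,0,0,0,0],[0,0,0,0,0,0,0]]}}

```text
time: 26.08
tool_pos: [0.5827, -0.1837, 0.0448]
tool_rot: [3.14, 0.35, -0.263]
contact_force: [-0.2, -0.1, 1.0]
opening: 0.0919
```

Request:
{"api": "send_rows", "payload": {"series": [[0.0006,0,0,0,0,0,0],[0,0,0,0,0,0,0]]}}

```text
time: 26.25
tool_pos: [0.5828, -0.1837, 0.0447]
tool_rot: [3.14, 0.351, -0.263]
contact_force: [-2.4, 0.8, 3.4]
opening: 0.0921
```

Run:
```python
from plan import *
show()
```

```text
t 26.25 p [ 0.5828 -0.1837  0.0447] board mm [-55.1  -0.2   4.1] Fb [-3.5  0.1  2.3] F [-2.4  0.8  3.4] open 0.0921 q [-0.4   0.88  1.12 -0.05  1.49  1.44]
```

Request:
{"api": "send_rows", "payload": {"series": [[0.0006,0,0,0,0,0,0],[0.0003,0,0,0,0,0,0],[0,0,0,0,0,0,0],[0,0,0,0,0,0,0]]}}

```text
time: 26.58
tool_pos: [0.5828, -0.1837, 0.0447]
tool_rot: [3.14, 0.353, -0.263]
contact_force: [-5.9, 1.7, 5.4]
opening: 0.0917
```

Run:
```python
from plan import *
show();print(np.round(observe()['torque'],2))
```

```text
t 26.58 p [ 0.5828 -0.1837  0.0447] board mm [-55.   -0.2   4.1] Fb [-7.6  0.1  2.9] F [-5.9  1.7  5.4] open 0.0917 q [-0.4   0.88  1.12 -0.05  1.49  1.44]
[ 0.09  1.33 -0.19]
```

Request:
{"api": "send_rows", "payload": {"series": [[-0.003,0,0,0,0,0,0],[-0.008,0,0,0,0,0,0],[-0.01,0,-0.015,0,0,0,0],[-0.01,0,-0.03,0,0,0,0],[-0.005,0,-0.04,0,0,0,0]]}}

```text
time: 27.0
tool_pos: [0.5778, -0.182, 0.1351]
tool_rot: [3.141, 0.355, -0.263]
contact_force: [0.9, -0.3, 0.5]
opening: 0.092
```

Request:
{"api": "send_rows", "payload": {"series": [[-0.03,0,-0.03,0,0,0,0],[-0.035,0,-0.02,0,0,0,0],[-0.035,0,-0.02,0,0,0,0],[-0.02,0,0,0,0,0,0],[0,0,0,0,0,0,0]]}}

```text
time: 27.42
tool_pos: [0.4932, -0.1593, 0.2462]
tool_rot: [3.139, 0.344, -0.263]
contact_force: [0.7, 0.1, -0.5]
opening: 0.0915
```

Run:
```python
from plan import *
from cell import imaging
show()
for n in ("wrist","top","side"):
    d=imaging.read_camera(n);np.savez(n+"21.npz",**d);cv2.imwrite(f"pics/{n}21.png",d["color"][:,:,::-1])
d=dict(np.load("side21.npz"));a=d["color"][170:250,260:380,::-1]
b=dict(np.load("wrist21.npz"))["color"][0:240,130:530,::-1]
A=cv2.resize(a,(600,400),interpolation=cv2.INTER_CUBIC);cv2.imwrite("pics/s21.png",A)
d0=dict(np.load("top0.npz"));d1=dict(np.load("top21.npz"))
for px in ((320,306),(293,189),(488,276)):
    x,y=px;print(px,np.abs(d0["color"][y-10:y+11,x-12:x+13].astype(int)-d1["color"][y-10:y+11,x-12:x+13]).mean())
```

```text
t 27.42 p [ 0.4932 -0.1593  0.2462] board mm [-211.2    0.3  161.7] Fb [ 0.8  0.3 -0.2] F [ 0.7  0.1 -0.5] open 0.0915 q [-0.42  0.53  1.22 -0.06  1.73  1.41]
(320, 306) 3.4044444444444446
(293, 189) 1.006984126984127
(488, 276) 42.43492063492064
```

View pics/wrist21.png

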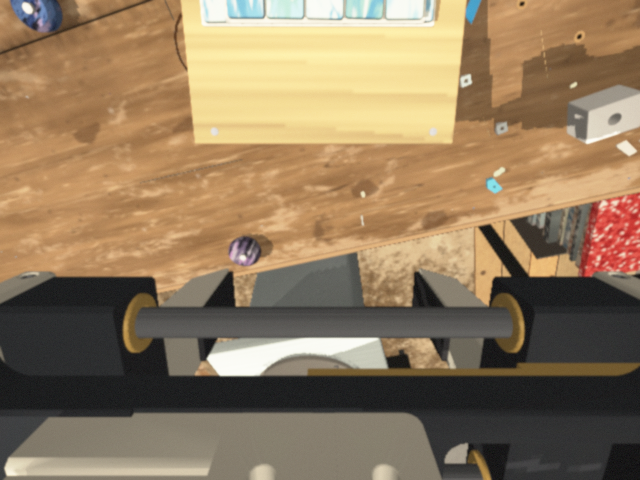

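View pics/s21.png

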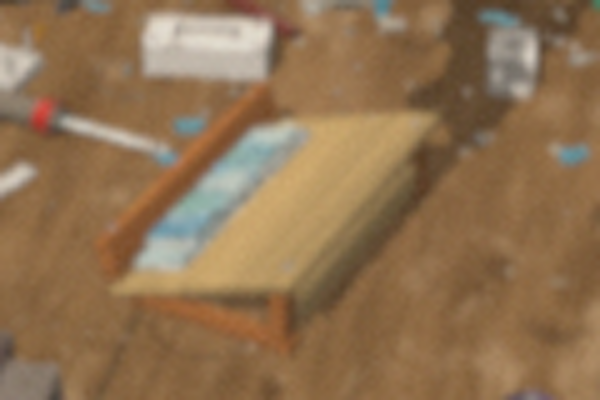

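View pics/top21.png

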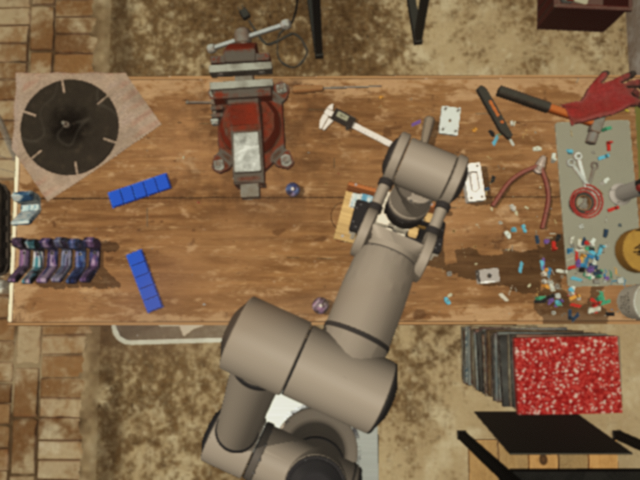

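The side view shows both strips flat against the backstop with the gripper well clear. The knobs at (320,306) and (293,189) are unchanged. The block is still at (488,276); its picture difference there is the arm's shadow.

```bash
python3 -c "
from cell import workorder
print(workorder.hand_in())"
```

```text
the job is handed in; nothing more can be done
None
```

Both strips are filed on the rack and the job is handed in at about 27.5 s of the 72 s allowed. The hand-in reports no verdict.

- **Long strip:** I laid it flat on the board, slid it down with both open fingers and pressed it home at about 8.5 N.
- **Short strip:** I laid it leaning on the long strip's edge. While being pushed it tilted up about 34° and wedged, so I backed off and it tipped flat onto the long strip. I then pressed it home at about 8.7 N.
- **Final press:** One more gentle press, low enough to bear on both strips, reached 7.6 N.

**Last checks:**
- The tool stopped at the same place along the slope (about −55 mm) for both strips and for the final press.
- The pictures show both strips flat against the backstop and inside the ends of the board. The gripper is open and well clear.
- The two knobs look unmoved. The small block is still at its place; a plain picture comparison there disagreed, which I put down to the arm's shadow.

**Blemishes:**
- The fingertips touched the board once at about 13 N because I mis-set a lowering move.
- A line comparison after the long strip was pressed showed about 0.2° between it and the bar. It did not change when I squared the tool and pressed again, so I took it as a viewing error.

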